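# Sort the printer-kit pile into its trays

### The arm

A 6-joint arm with a two-finger parallel gripper is mounted at the origin on the work surface. World frame = base frame: x ahead of the robot, y to its left, z up, the work surface at z = 0. Lengths are in mm, angles in rad, forces in N, time in s.
With the tool pointing down it reaches from about 300 to 775 mm from the base axis. Payload 14.6 kg.
Tool frame: the origin (TCP) lies between the finger pads; the fingertips stand 8 mm ahead of it and the grasp point (between the pads) lies 11 mm behind it; z points along the fingers, y is the direction in which the jaws open and shut (so a half turn about z gives the same grasp; the last joint's range is limited). The gripper opens to 94 mm and grips with 3 to 60 N. Pads are 16 mm wide; open, the fingers measure 119 mm over their backs; the gripper's body (75 mm by 177 mm) begins 78 mm behind the grasp point.
Start: joints at [1.273, 0.3, 1.521, -0, 1.321, -0.067], TCP at [125.814, 535.407, 213.446] pointing down, gripper open.
Joint ranges: [-3.03, 3.03], [-0.79, 2.21], [0.23, 2.52], [-1.04, 4.18], [0, 3.07], [-2.55, 2.55]. Speed limits (rad/s): [2.22, 2.22, 2.57, 3.14, 3.14, 3.14].

### API

Orientations are given as [roll, pitch, yaw] about the fixed x, y, z axes, in that order (R = Rz(yaw) Ry(pitch) Rx(roll)).
In Python, from cell import manip, cams, models gives the robot as it stands. The module is installed in compiled form; this text tells all that it offers.
- The arm moves only by the shell command python3 -m pendant 'ROWS' [OPENING] [FORCE]. ROWS is JSON, a list that holds one entry, the list of rows, each a list of 4 numbers: the shift along the tool's x, y, z in cm, then the turn about the tool's z in rad. In form: [[[x, y, z, roll], ...]]. A call has 1 to 5 rows; each row is the pose to reach, as a shift and turn from the pose commanded when the call began, along the tool's axes at that moment; what a row does not reach only later rows make up. A row lasts 1/10 s, in which the tool goes at most 50 mm and 8.59 degrees, less where a joint would pass 70% of its speed; a pose out of reach is approached as far as the arm can. A call with a gripper value outside its range is refused whole. OPENING is the opening, from -1 (shut) to 1 (fully open), so that 0 is half open, set as the call begins (- or left out, the last holds). The fingers move at their own pace and stop on an object; FORCE is the grip in N (left out, the last holds). Time passes only in rows, so rows that repeat a pose let the fingers close. It gives the time, the measured TCP pose, the force and the opening at its end, in the units of the state.
- manip.read_state(): the state, without advancing time (a new reading comes with each control period).
- cams.camera(name): name is "side" or "top" or "wrist"; returns a dict with "frame" (384x512x3 uint8, red, green, blue), "K" (3x3 intrinsics, pixels), "D" ([k1, k2, p1, p2, k3] as OpenCV has them; the pictures are not rectified), "pose" (4x4, takes a point from camera to world coordinates). Camera axes: x right, y down, z forward; pixel columns grow to the right and rows downward; lengths in mm; the calibration is good to about 2 mm. A picture is of the moment at which its call begins. There is no depth.
- manip.sign_off(): hands the job in, once; it reports no verdict.
Trained networks look in the newest picture that a camera, given by its name, has taken for a name from the list of things; names that differ only in an ending like _2 or _b are one class to them, and where a whole thing is asked for, a point or a joint stands for the part that bears it (a point fixed in the world has none). Each returns a list of dicts, best first, with "score" (0 to 1); they miss things now and then, are a little off and sometimes report something else, mostly with a low value. They report only what shows in the picture. A call takes as long as a camera call.
- models.regions_of(camera, name): "pixels" (384x512 bool, what is visible of it) and "point" ([column, row] in pixels, amid what is visible of it).
The state is a dict: "clock": time; "joints": joint angles; "qd": joint speeds; "effort": joint torques, N m; "eef_pos": TCP position; "eef_rot": TCP orientation; "wrist_force": force on the tool from outside, world axes, zero at the start; "moment": the same for the moment, N m; "finger_gap": finger opening in mm.
Only numpy, scipy, OpenCV 4.12 (cv2) and the standard library are available. Lean on these libraries where they do the work, as an engineer would, in place of code of your own. Each camera call takes 0.05 s, during which the arm holds its last target.

### The job

The parts of a printer kit have been left in a pile on the bench. Take the pile apart from the top down, one part at a time, and set each part down gently, flat inside the tray made for it and the same way up as it is now: first the knob in the round tray, then the motor in the small square tray, then the fan in the large square tray, and last the power supply in the long tray. Let go of everything and leave the screwdriver and the glue jar where they are.

Things in the scene. Friction and masses are not known exactly. Their poses are not given: they have to be found in the camera images.
- knob: Black round hand knob, 30 mm diameter (33 mm over its ribs), 24 mm high, 30 g, on top of the pile. Slipped loosely over the motor's shaft (bore 11 mm, 19 mm deep, open below), so it must be lifted straight up at least 17 mm before moving sideways. Origin: centre of its underside; z up along its axis.
- motor: Stepper motor, a 42 x 42 mm square block 34 mm high with silvery end caps and dark middle, about 0.24 kg; a 5 mm thick steel shaft stands 16 mm up from the centre of its top. It stands on the fan under the knob. Origin: centre of its underside; z up along the shaft, x and y square to its sides.
- fan: Square black cooling fan, 60 x 60 mm, 25 mm high, about 90 g, lying flat on the power supply under the motor. Origin: centre of its underside; z up, x and y square to its sides.
- supply: Power supply, an oblong silvery metal box with vent slots, 64 mm (its x) by 104 mm (its y), 26 mm high, about 0.3 kg, the bottom of the pile, lying on the bench. Origin: centre of its underside; z up.
- round_tray: Kit tray of cardboard with a plywood rim, fixed to the bench. Origin: centre of its underside; z up. Floor 3 mm thick, rim top 7 mm above the bench, rim 5 mm wide. Round, 54 mm inside diameter, 64 mm outside: for the knob.
- small_square_tray: Kit tray of cardboard with a plywood rim, fixed to the bench. Origin: centre of its underside; z up. Floor 3 mm thick, rim top 7 mm above the bench, rim 5 mm wide. 58 x 58 mm inside, 68 x 68 mm outside, x and y square to its sides: for the motor.
- large_square_tray: Kit tray of cardboard with a plywood rim, fixed to the bench. Origin: centre of its underside; z up. Floor 3 mm thick, rim top 7 mm above the bench, rim 5 mm wide. 76 x 76 mm inside, 86 x 86 mm outside, x and y square to its sides, with a thin dark circle (52 mm) printed on its floor: for the fan.
- long_tray: Kit tray of cardboard with a plywood rim, fixed to the bench. Origin: centre of its underside; z up. Floor 3 mm thick, rim top 7 mm above the bench, rim 5 mm wide. 80 mm (its x) by 120 mm (its y) inside, 90 x 130 mm outside: for the power supply.
- screwdriver: Screwdriver 180 mm long with a grey handle, lying loose near the far edge of the bench; a bystander, to be left where it is.
- glue_jar: Small loose glue jar, 44 mm diameter, 60 mm high, standing to the robot's right; a bystander. Origin: centre of its underside. Besides these, a filament spool (200 mm across, 60 mm high) lies fixed at the far left and an open screw box (50 x 70 x 22 mm) near the robot, right of the middle.

How it is judged:
By the outcome, as a careful person would: the job done as asked, in the order asked, and still so for the second after the job is handed in, with the robot touching nothing.
It also fails if it takes over 120 s, if anything falls off the work surface, if the arm or the gripper's body presses on something with over 40 N, if the wrist force passes 120 N, or if a joint passes its speed limit or range.

## Working session

There is one attempt and no reset: what is moved stays moved. The work goes in short steps, Python scripts to look and compute and a shell command to move; the robot and the scene stay as the last step left them, time stands still between calls to the robot, and variables do not carry over. Pictures are saved under pics/ and viewed, and the job is handed in when it is done.

```bash
ls; mkdir -p pics; python3 - <<'E'
from cell import manip,cams,models
import cv2
s=manip.read_state();print(s)
for n in ["side","top","wrist"]:
    c=cams.camera(n); cv2.imwrite(f"pics/{n}0.png",c["frame"][:,:,::-1]); print(n,c["K"].tolist(),c["D"],c["pose"].round(3).tolist() if hasattr(c["pose"],'round') else c["pose"])
E
```

```text
pics
{'clock': 0.0, 'joints': array([ 1.27339019e+00,  3.00466715e-01,  1.52160244e+00,  6.24924277e-06,
        1.32071914e+00, -6.65915919e-02]), 'qd': array([-1.73869404e-03, -4.65160304e-05,  9.81018378e-04, -1.03768197e-03,
       -3.30900240e-04, -9.67769102e-04]), 'effort': array([ 2.07966979e-03, -5.31811595e+01, -3.52735627e+01,  7.08703394e-02,
        2.43830297e-02, -8.64256549e-05]), 'eef_pos': array([125.7420072 , 535.15853581, 212.87970504]), 'eef_rot': array([-3.14040007e+00, -8.56000117e-05,  2.91077651e+00]), 'wrist_force': array([ 0.4380225 , -0.24838935,  0.05800898]), 'moment': array([-0.02817681, -0.03232726,  0.00096009]), 'finger_gap': 94.26547336709295}
side [[354.67003475983205, 0.0, 261.07447358679093], [0.0, 354.67003475983205, 191.18334062252268], [0.0, 0.0, 1.0]] [0.00102049 0.         0.         0.         0.        ] [[0.968, -0.185, 0.171, 480.152], [-0.251, -0.745, 0.617, -604.423], [0.013, -0.641, -0.768, 775.89], [0.0, 0.0, 0.0, 1.0]]
top [[486.551659287178, 0.0, 259.00425764893464], [0.0, 486.551659287178, 197.72910704041342], [0.0, 0.0, 1.0]] [-0.09204346  0.          0.          0.          0.        ] [[0.017, -0.983, 0.183, 401.263], [-0.999, -0.021, -0.024, -38.87], [0.028, -0.182, -0.983, 1194.873], [0.0, 0.0, 0.0, 1.0]]
wrist [[268.6995933277813, 0.0, 252.3652952105933], [0.0, 268.6995933277813, 187.95610543939574], [0.0, 0.0, 1.0]] [-0.00361524  0.          0.          0.          0.        ] [[0.229, 0.938, 0.259, 49.938], [0.974, -0.22, -0.06, 553.342], [0.0, 0.266, -0.964, 383.851], [0.0, 0.0, 0.0, 1.0]]
```

View pics/top0.png

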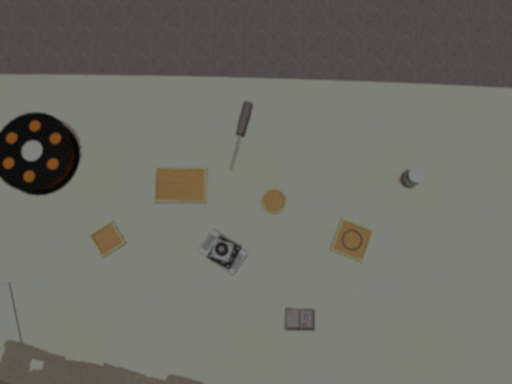

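View pics/side0.png

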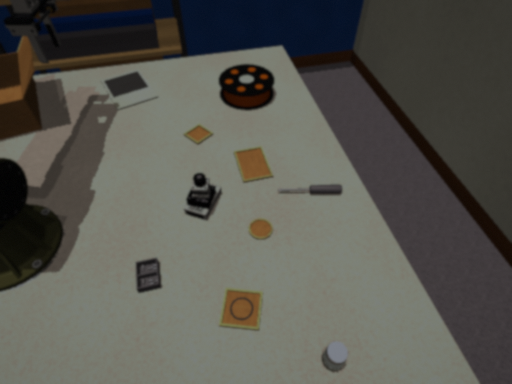

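View pics/wrist0.png

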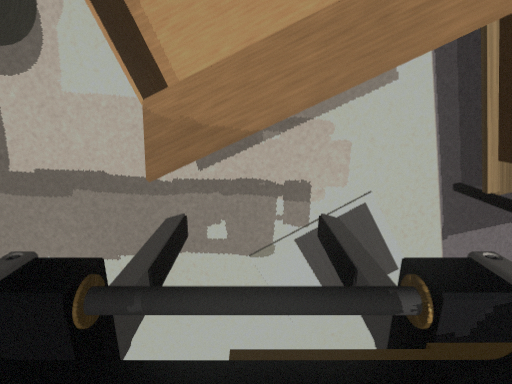

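The top view shows the pile at about (223,250), the trays at (181,185), (274,201), (352,240) and (108,239), and the jar at (411,178). The wrist camera isn't over anything useful yet. Next I'll measure with the networks.

```bash
cat > h.py <<'E'
from cell import manip,cams,models
import cv2, numpy as np
def world(c,px,z):
    px=np.asarray(px,float).reshape(-1,1,2)
    n=cv2.undistortPoints(px,np.array(c["K"]),np.array(c["D"])).reshape(-1,2)
    T=np.array(c["pose"]); d=np.c_[n,np.ones(len(n))]@T[:3,:3].T; o=T[:3,3]
    return o+d*((z-o[2])/d[:,2])[:,None]
def proj(c,P):
    T=np.linalg.inv(np.array(c["pose"]))
    r,_=cv2.Rodrigues(T[:3,:3])
    return cv2.projectPoints(np.asarray(P,float).reshape(-1,3),r,T[:3,3],np.array(c["K"]),np.array(c["D"]))[0].reshape(-1,2)
def find(c,cam,name,z,hull=True):
    rs=models.regions_of(cam,name)
    out=[]
    for r in rs[:2]:
        m=r["pixels"].astype(np.uint8)
        cs=max(cv2.findContours(m,cv2.RETR_EXTERNAL,cv2.CHAIN_APPROX_NONE)[0],key=cv2.contourArea).reshape(-1,2)
        w=world(c,cs,z)[:,:2].astype(np.float32)
        (cx,cy),(a,b),ang=cv2.minAreaRect(w)
        out.append((round(r["score"],2),np.round(r["point"]).tolist(),int(m.sum()),"rect c",(round(cx,1),round(cy,1)),"size",(round(a,1),round(b,1)),"ang",round(ang,1),"cen",w.mean(0).round(1).tolist()))
    return out
def shot(cam,fn,scale=1,crop=None):
    c=cams.camera(cam); f=c["frame"]
    if crop: f=f[crop[1]:crop[3],crop[0]:crop[2]]
    f=cv2.resize(f,None,fx=scale,fy=scale,interpolation=cv2.INTER_CUBIC)
    cv2.imwrite("pics/"+fn,f[:,:,::-1]); return c
def st():
    s=manip.read_state(); print("t",round(s["clock"],2),"pos",s["eef_pos"].round(1),"rot",s["eef_rot"].round(3),"F",s["wrist_force"].round(1),"gap",round(s["finger_gap"],1),"j",s["joints"].round(2))
    return s
E
python3 - <<'E'
from h import *
for cam in ["top","side"]:
    c=shot(cam,cam+"1.png")
    for n,z in [("knob",94.),("motor",60),("fan",51),("supply",26),("round_tray",7),("small_square_tray",7),("large_square_tray",7),("long_tray",7),("glue_jar",30),("screwdriver",10)]:
        for o in find(c,cam,n,z): print(cam,n,*o)
st()
E
```

```text
top knob 0.55 [218.0, 250.0] 155 rect c (487.5, 16.7) size (29.3, 29.4) ang 1.2 cen [486.70001220703125, 16.700000762939453]
top motor 0.73 [224.0, 255.0] 148 rect c (486.6, 17.6) size (42.5, 41.7) ang 75.5 cen [480.29998779296875, 13.399999618530273]
top motor 0.62 [209.0, 250.0] 404 rect c (504.7, 48.2) size (23.3, 61.7) ang 60.3 cen [504.0, 47.5]
top fan 0.6 [233.0, 258.0] 328 rect c (482.7, 12.0) size (61.9, 60.7) ang 61.6 cen [482.0, 10.800000190734863]
top fan 0.29 [106.0, 240.0] 831 rect c (508.3, 290.2) size (69.0, 71.3) ang 33.2 cen [507.29998779296875, 289.70001220703125]
top supply 0.58 [212.0, 250.0] 471 rect c (508.7, 50.7) size (27.3, 66.8) ang 60.3 cen [507.29998779296875, 51.20000076293945]
top supply 0.53 [232.0, 256.0] 317 rect c (483.2, 13.3) size (64.2, 61.8) ang 64.6 cen [472.8999938964844, 8.800000190734863]
top round_tray 0.8 [274.0, 202.0] 499 rect c (615.9, -104.4) size (63.2, 57.3) ang 0.9 cen [615.4000244140625, -103.80000305175781]
top small_square_tray 0.55 [108.0, 242.0] 807 rect c (510.9, 301.5) size (70.0, 73.1) ang 33.6 cen [509.79998779296875, 302.0]
[... 1743 characters left out ...]
(489.2, 97.7) size (55.7, 37.3) ang 82.4 cen [489.1000061035156, 97.4000015258789]
side long_tray 0.86 [255.0, 164.0] 1028 rect c (655.0, 126.6) size (140.5, 94.6) ang 90.0 cen [654.5, 124.4000015258789]
side glue_jar 0.88 [336.0, 357.0] 623 rect c (682.0, -450.9) size (61.1, 44.3) ang 26.1 cen [681.4000244140625, -451.1000061035156]
side glue_jar 0.71 [254.0, 164.0] 926 rect c (649.9, 103.5) size (89.5, 130.0) ang 1.7 cen [648.7999877929688, 102.4000015258789]
side screwdriver 0.8 [323.0, 189.0] 283 rect c (808.5, -19.3) size (29.7, 135.0) ang 76.1 cen [809.5, -21.0]
t 1.25 pos [125.8 535.4 213.4] rot [-3.142  0.     2.911] F [ 0.4  0.4 -0.8] gap 94.0 j [ 1.27  0.3   1.52 -0.    1.32 -0.07]
```

```bash
cat >> h.py <<'E'
from scipy.spatial.transform import Rotation as Ro
def go(x,y,z,yawdeg):
    """print shift/turn from the current pose (commanded ~ measured) to target, tool down"""
    s=st(); R=Ro.from_euler("xyz",s["eef_rot"]).as_matrix()
    d=R.T@(np.array([x,y,z])-s["eef_pos"])/10
    turn=-(np.radians(yawdeg)-s["eef_rot"][2]); turn=(turn+np.pi)%(2*np.pi)-np.pi
    print("TARGET",(x,y,z,yawdeg),"-> shift cm",d.round(2),"turn",round(turn,3))
E
python3 -c "
from h import *
go(480,-10,165,75.5)"
```

```text
t 1.25 pos [125.8 535.4 213.4] rot [-3.142  0.     2.911] F [ 0.4  0.4 -0.8] gap 94.0 j [ 1.27  0.3   1.52 -0.    1.32 -0.07]
TARGET (480, -10, 165, 75.5) -> shift cm [-46.96 -44.99   4.84] turn 1.593
```

```bash
python3 -m pendant '[[[-3.5,-3.3,0,0.13],[-7,-6.6,0,0.26],[-10.5,-9.9,0,0.39],[-14,-13.2,0,0.52],[-17.5,-16.5,0,0.65]]]' 1 ; python3 -c "
from h import *
go(480,-10,165,75.5)"
```

```text
clock: 1.75
eef_pos: [259.0, 333.1, 213.6]
eef_rot: [3.141, -0.0, 2.256]
wrist_force: [-0.1, 0.6, 0.6]
finger_gap: 93.8
t 1.75 pos [259.  333.1 213.6] rot [ 3.141 -0.     2.256] F [-0.1  0.6  0.6] gap 93.8 j [ 0.82  0.01  1.86 -0.    1.28  0.14]
TARGET (480, -10, 165, 75.5) -> shift cm [-40.55  -4.6    4.86] turn 0.938
```

```bash
python3 -m pendant '[[[-4.5,-0.5,0,0.13],[-9,-1,0,0.26],[-13.5,-1.5,0,0.39],[-18,-2,0,0.52],[-22.5,-2.5,0,0.65]]]'; python3 -c "
from h import *
go(480,-10,165,75.5)"
```

```text
clock: 2.25
eef_pos: [383.1, 143.6, 213.8]
eef_rot: [3.141, -0.0, 1.605]
wrist_force: [0.4, 0.6, 0.6]
finger_gap: 93.8
t 2.25 pos [383.1 143.6 213.8] rot [ 3.141 -0.     1.605] F [0.4 0.6 0.6] gap 93.8 j [ 0.27 -0.02  1.89 -0.    1.28  0.23]
TARGET (480, -10, 165, 75.5) -> shift cm [-15.68   9.15   4.88] turn 0.288
```

```bash
python3 -m pendant '[[[-4,2.3,0,0.1],[-8,4.6,1,0.2],[-12,7,2.5,0.29],[-15.7,9.2,4.8,0.29],[-15.7,9.2,4.8,0.29]]]'; python3 - <<'E'
from h import *
st()
c=shot("wrist","w2.png",1.5)
for n,z in [("knob",109.),("motor",85),("fan",51),("supply",26)]:
    for o in find(c,"wrist",n,z): print(n,*o)
E
```

```text
clock: 2.75
eef_pos: [481.0, -11.2, 162.5]
eef_rot: [-3.138, 0.001, 1.317]
wrist_force: [0.4, -1.3, -0.3]
finger_gap: 94.0
t 2.75 pos [481.  -11.2 162.5] rot [-3.138e+00  1.000e-03  1.317e+00] F [ 0.4 -1.3 -0.3] gap 94.0 j [-0.1   0.2   1.77 -0.    1.18  0.15]
motor 0.84 [248.0, 150.0] 968 rect c (488.3, 19.9) size (44.6, 42.0) ang 73.6 cen [489.1000061035156, 21.799999237060547]
fan 0.65 [249.0, 140.0] 1232 rect c (485.7, 16.3) size (62.2, 60.6) ang 63.1 cen [486.79998779296875, 26.399999618530273]
supply 0.92 [263.0, 126.0] 1842 rect c (509.5, 51.5) size (28.7, 64.8) ang 59.8 cen [509.0, 51.70000076293945]
```

View pics/w2.png

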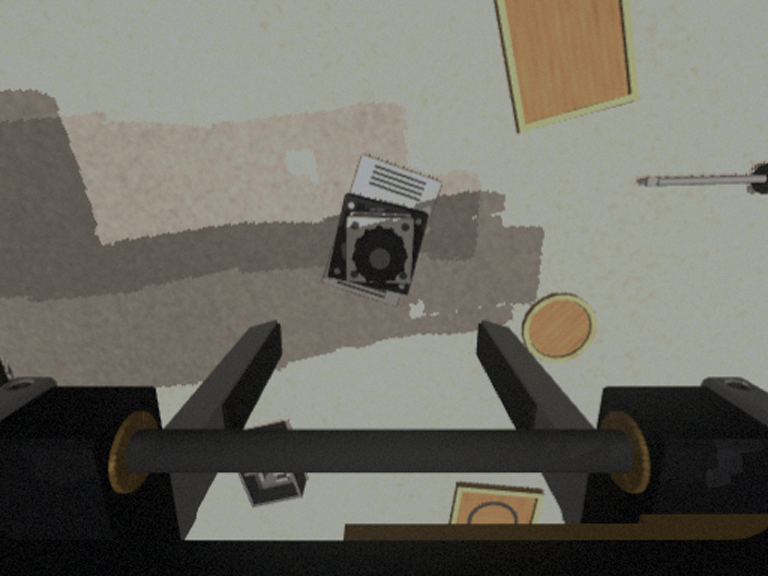

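The wrist view shows the whole pile clearly: the knob at about (379,256) in the 1.5x picture, on the motor, fan and supply. I'll measure the knob from its dark outline.

```bash
python3 - <<'E'
from h import *
c=shot("wrist","w3.png",5,(200,110,300,210))
st()
print(world(c,[[252.7,170.5]],109), world(c,[[252.7,170.5]],97))
print(np.array(c["pose"])[:3,3])
for o in find(c,"wrist","knob",109.): print(*o)
E
```

```text
t 3.05 pos [480.5  -6.9 166.3] rot [ 3.14  -0.     1.322] F [ 0.  -0.2 -0.4] gap 93.5 j [-0.09  0.19  1.77  0.    1.18  0.16]
[[487.88439205  22.76236131 109.        ]] [[487.29587677  20.35712147  97.        ]]
[499.07731842  68.50743073 337.22706734]
0.96 [256.0, 174.0] 993 rect c (488.8, 19.9) size (31.5, 30.5) ang 30.7 cen [488.6000061035156, 20.399999618530273]
0.3 [370.0, 220.0] 1748 rect c (581.0, -48.8) size (43.0, 44.6) ang 75.7 cen [581.2999877929688, -48.20000076293945]
```

View pics/w3.png

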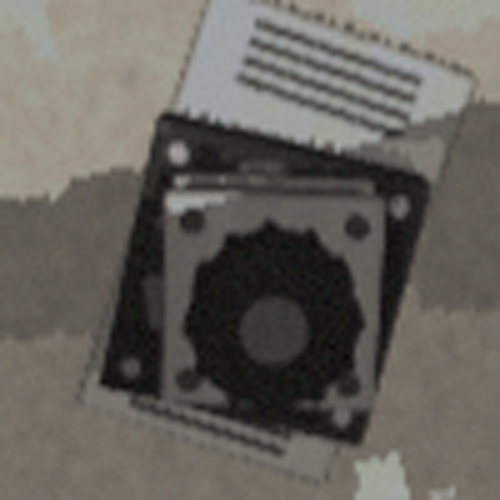

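```bash
python3 - <<'E'
from h import *
c=shot("wrist","w4.png")
print(world(c,[[254.8,176]],109))
tc=np.array([[165,195],[385,190],[377,408],[163,402]])/5+[200,110]
w=world(c,tc,85);print(w.round(1),w.mean(0))
for o in find(c,"wrist","knob",109.): print(*o)
go(488.5,20,140,75.5)
E
```

```text
[[488.50518833  17.56066565 109.        ]]
[[473.9  42.3  85. ]
 [514.1  33.1  85. ]
 [503.1  -7.9  85. ]
 [462.9   3.6  85. ]] [488.48956231  17.78498428  85.        ]
0.66 [256.0, 176.0] 1003 rect c (488.6, 19.7) size (31.1, 30.5) ang 30.7 cen [488.6000061035156, 20.100000381469727]
t 3.2 pos [480.6  -7.2 166.1] rot [ 3.14  -0.     1.322] F [ 0.  -0.4  0.6] gap 94.3 j [-0.09  0.19  1.77 -0.    1.18  0.16]
TARGET (488.5, 20, 140, 75.5) -> shift cm [2.84 0.09 2.61] turn 0.004
```

```bash
python3 -m pendant '[[[1.3,0.05,1,0],[2.6,0.1,2,0],[2.6,0.1,4,0],[2.6,0.1,5.5,0],[2.6,0.1,5.5,0]]]' 1; python3 -c "
from h import *
go(488.5,18.2,99,75.5)"
```

```text
clock: 3.7
eef_pos: [486.9, 18.1, 107.9]
eef_rot: [-3.137, 0.001, 1.322]
wrist_force: [-0.4, 0.3, 0.8]
finger_gap: 94.0
t 3.7 pos [486.9  18.1 107.9] rot [-3.137e+00  1.000e-03  1.322e+00] F [-0.4  0.3  0.8] gap 94.0 j [-0.04  0.28  1.81  0.    1.06  0.21]
TARGET (488.5, 18.2, 99, 75.5) -> shift cm [0.05 0.16 0.89] turn 0.004
```

```bash
python3 -m pendant '[[[0,0.05,0.6,0],[0,0.05,1.2,0],[0,0.05,1.2,0]]]' 1; python3 - <<'E'
from h import *
go(488.5,18.2,99,75.5)
c=shot("side","s5.png",6,(160,150,250,230))
E
```

```text
clock: 4.0
eef_pos: [488.3, 17.1, 98.0]
eef_rot: [-3.141, 0.0, 1.321]
wrist_force: [-0.1, -0.2, 0.5]
finger_gap: 93.9
t 4.0 pos [488.3  17.1  98. ] rot [-3.141  0.     1.321] F [-0.1 -0.2  0.5] gap 93.9 j [-0.04  0.3   1.81  0.    1.03  0.21]
TARGET (488.5, 18.2, 99, 75.5) -> shift cm [ 0.12 -0.01 -0.1 ] turn 0.003
```

View pics/s5.png

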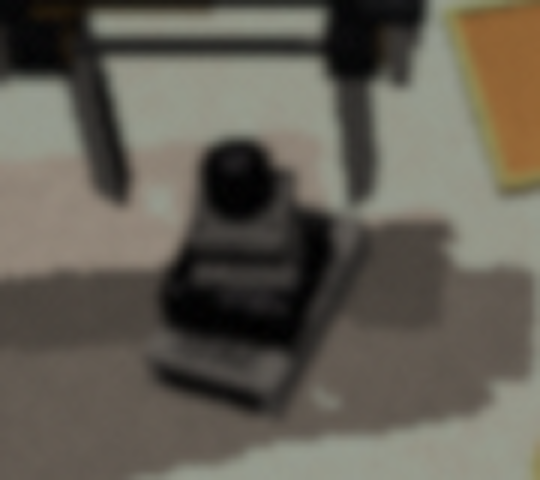

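The fingers straddle the knob, with the tips at about (120,195) and (358,195) and the knob at (238,180). Closing now.

```bash
python3 -m pendant '[[[0,0,0,0],[0,0,0,0],[0,0,0,0],[0,0,0,0],[0,0,0,0]]]' -1 15; python3 -m pendant '[[[0,0,0,0],[0,0,0,0],[0,0,0,0]]]' -1 15
```

```text
clock: 4.55
eef_pos: [488.5, 16.9, 98.5]
eef_rot: [3.141, -0.0, 1.321]
wrist_force: [0.3, -0.5, 0.5]
finger_gap: 57.7
clock: 4.85
eef_pos: [488.4, 16.9, 98.4]
eef_rot: [-3.142, 0.0, 1.321]
wrist_force: [-0.4, -0.2, -0.6]
finger_gap: 33.5
```

```bash
python3 -m pendant '[[[0,0,0,0],[0,0,0,0]]]' -1 15; python3 -m pendant '[[[0,0,-0.3,0],[0,0,-1,0],[0,0,-2,0],[0,0,-3.5,0],[0,0,-6,0]]]'; python3 - <<'E'
from h import *
go(616.5,-106,80,75.5)
shot("side","s6.png",4,(140,110,270,240))
E
```

```text
clock: 5.05
eef_pos: [488.5, 16.9, 98.5]
eef_rot: [3.142, 0.0, 1.321]
wrist_force: [0.0, 0.4, -0.0]
finger_gap: 29.6
clock: 5.55
eef_pos: [488.0, 16.9, 159.0]
eef_rot: [-3.14, 0.0, 1.321]
wrist_force: [0.6, -0.8, -0.0]
finger_gap: 29.7
t 5.55 pos [488.   16.9 159. ] rot [-3.14   0.     1.321] F [ 0.6 -0.8 -0. ] gap 29.7 j [-0.04  0.22  1.76 -0.    1.17  0.21]
TARGET (616.5, -106, 80, 75.5) -> shift cm [-8.73 15.51  7.88] turn 0.003
```

View pics/s6.png

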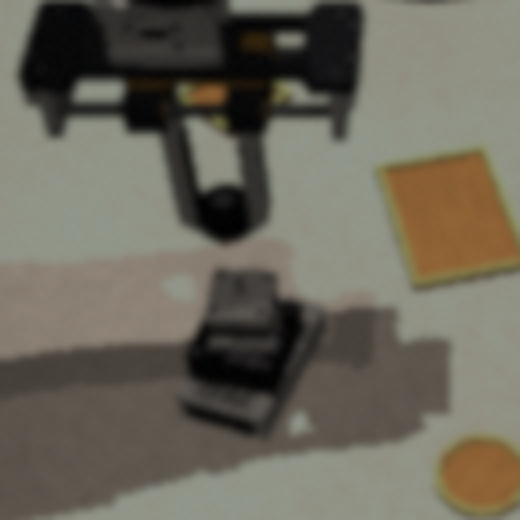

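The knob is held between the fingers at (222,210), and the motor, fan and supply haven't moved. Moving toward the round tray.

```bash
python3 -m pendant '[[[-2.2,3.9,0,0],[-4.4,7.8,0,0],[-6.6,11.7,0,0],[-8.8,15.5,0.5,0],[-8.8,15.5,0.5,0]]]'; python3 -m pendant '[[[0,0,0,0],[0,0,0,0]]]'; python3 - <<'E'
from h import *
c=shot("wrist","w7.png",1.5)
for o in find(c,"wrist","round_tray",7): print(*o)
for o in find(c,"wrist","long_tray",7): print(*o)
for o in find(c,"wrist","motor",85): print(*o)
go(616.5,-106,80,75.5)
E
```

```text
clock: 6.1
eef_pos: [618.5, -109.9, 152.2]
eef_rot: [-3.141, 0.0, 1.318]
wrist_force: [0.2, 0.2, -1.4]
finger_gap: 30.1
clock: 6.3
eef_pos: [616.5, -106.0, 154.1]
eef_rot: [3.141, -0.0, 1.321]
wrist_force: [0.0, -0.5, 0.2]
finger_gap: 29.9
0.68 [255.0, 176.0] 2109 rect c (619.0, -102.0) size (62.2, 63.2) ang 75.7 cen [619.4000244140625, -101.9000015258789]
0.95 [82.0, 102.0] 3349 rect c (495.5, 15.0) size (41.8, 57.9) ang 73.4 cen [495.20001220703125, 15.5]
t 6.5 pos [ 616.7 -106.   154.2] rot [ 3.141 -0.     1.322] F [ 1.   0.3 -1.5] gap 30.1 j [-0.23  0.52  1.36  0.    1.27  0.02]
TARGET (616.5, -106, 80, 75.5) -> shift cm [-0.   -0.03  7.42] turn 0.004
```

View pics/w7.png

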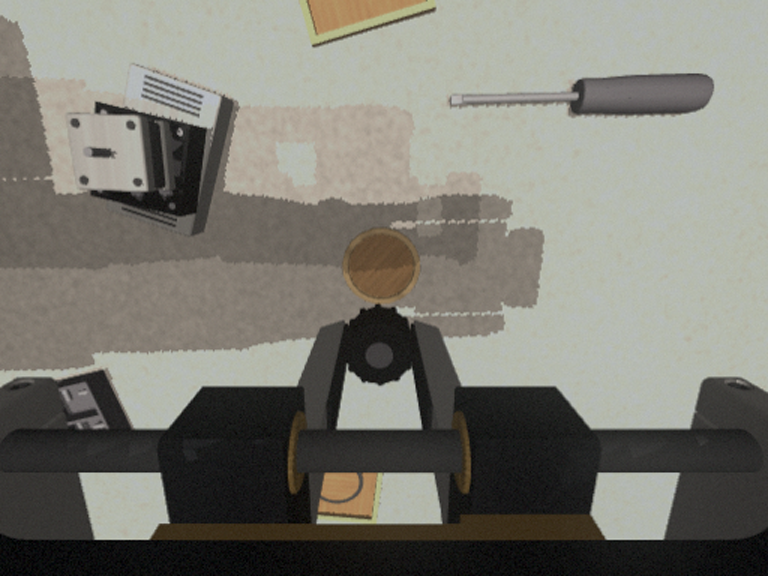

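The round tray sits at (381,265), right of the screwdriver's line, and the knob is held at (379,345). Target is about (618,-104). Descending.

```bash
python3 -m pendant '[[[0.1,0.05,3,0],[0.2,0.1,6,0],[0.2,0.1,8.5,0],[0.2,0.1,10,0],[0.2,0.1,10,0]]]'; python3 -m pendant '[[[0,0,0,0],[0,0,0,0]]]'; python3 - <<'E'
from h import *
go(618,-104,17,75.5)
c=shot("wrist","w8.png",3,(180,120,340,270))
E
```

```text
clock: 7.0
eef_pos: [617.5, -104.6, 51.9]
eef_rot: [-3.139, 0.0, 1.321]
wrist_force: [0.2, 0.4, 0.0]
finger_gap: 29.7
clock: 7.2
eef_pos: [619.1, -105.1, 55.1]
eef_rot: [3.139, -0.0, 1.321]
wrist_force: [0.2, -0.3, 0.2]
finger_gap: 29.9
t 7.2 pos [ 619.1 -105.1   55.1] rot [ 3.139 -0.     1.321] F [ 0.2 -0.3  0.2] gap 29.9 j [-0.23  0.63  1.43  0.    1.08  0.02]
TARGET (618, -104, 17, 75.5) -> shift cm [ 0.08 -0.14  3.81] turn 0.003
```

View pics/w8.png

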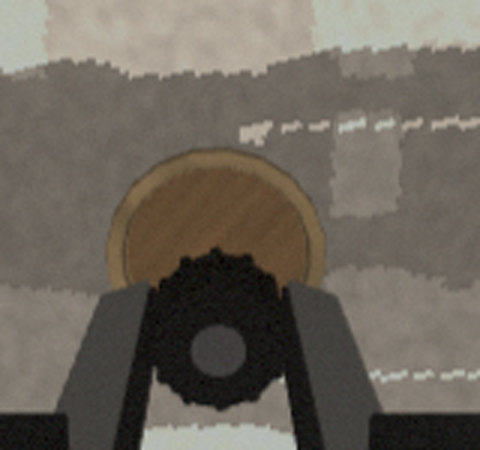

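The knob is over the tray at (218,350), and the tray centre lies at column 217, so the two are aligned. Slow descent.

```bash
python3 -m pendant '[[[0.05,-0.05,1,0],[0.08,-0.1,2,0],[0.08,-0.1,2.7,0],[0.08,-0.1,3.2,0],[0.08,-0.1,3.5,0]]]'; python3 -m pendant '[[[0,0,0,0],[0,0,0,0]]]'
```

```text
clock: 7.75
eef_pos: [617.3, -103.9, 17.6]
eef_rot: [-3.141, 0.0, 1.321]
wrist_force: [-0.2, 0.5, -0.1]
finger_gap: 29.9
clock: 7.95
eef_pos: [617.7, -104.0, 18.6]
eef_rot: [3.141, -0.0, 1.321]
wrist_force: [0.2, -0.0, 0.4]
finger_gap: 29.9
```

```bash
python3 -m pendant '[[[0,0,0.05,0],[0,0,0.1,0],[0,0,0.15,0],[0,0,0.15,0]]]'; python3 -m pendant '[[[0,0,0.05,0],[0,0,0.1,0],[0,0,0.1,0]]]'
```

```text
clock: 8.35
eef_pos: [617.5, -104.0, 16.9]
eef_rot: [-3.142, 0.0, 1.321]
wrist_force: [0.3, 0.1, -0.2]
finger_gap: 29.9
clock: 8.65
eef_pos: [617.6, -104.0, 16.4]
eef_rot: [3.141, 0.0, 1.321]
wrist_force: [-1.7, 1.6, 5.5]
finger_gap: 29.8
```

Floor contact at 5.5 N. Releasing.

```bash
python3 -m pendant '[[[0,0,0,0],[0,0,0,0],[0,0,0,0],[0,0,-0.1,0],[0,0,-0.1,0]]]' 0.2; python3 -m pendant '[[[0,0,-0.5,0],[0,0,-2,0],[0,0,-5,0],[0,0,-9,0],[0,0,-13.5,0]]]' ; python3 - <<'E'
from h import *
shot("wrist","w9.png",1.5)
go(488.5,17.8,130,75.5)
E
```

```text
clock: 9.15
eef_pos: [617.6, -104.0, 17.0]
eef_rot: [3.141, 0.0, 1.321]
wrist_force: [0.2, -0.4, 0.6]
finger_gap: 56.4
clock: 9.65
eef_pos: [617.1, -103.8, 154.1]
eef_rot: [-3.141, 0.0, 1.321]
wrist_force: [0.2, 0.1, -0.3]
finger_gap: 56.7
t 9.7 pos [ 619.9 -104.4  163. ] rot [ 3.131 -0.     1.321] F [ 0.4 -0.8  7.2] gap 56.3 j [-0.23  0.51  1.35  0.    1.27  0.02]
TARGET (488.5, 17.8, 130, 75.5) -> shift cm [  8.59 -15.78   3.14] turn 0.003
```

View pics/w9.png

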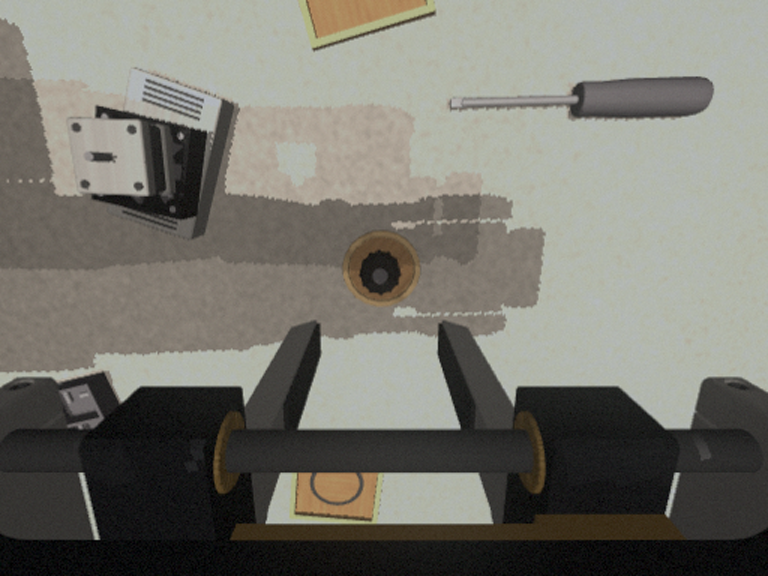

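The knob sits upright inside the round tray at (380,270). Back to the pile for a measuring view of the motor.

```bash
python3 -m pendant '[[[1.5,-3.9,0,0],[3,-7.8,0,0],[4.5,-11.7,0,0],[6,-15.5,0.5,0],[6,-15.8,0.5,0]]]' 1; python3 -m pendant '[[[0,0,0,0],[0,0,0,0],[0,0,0,0]]]'; python3 - <<'E'
from h import *
c=shot("wrist","w10.png",5,(190,100,310,220))
st()
for n,z in [("motor",85),("fan",51),("supply",26)]:
  for o in find(c,"wrist",n,z): print(n,*o)
E
```

```text
clock: 10.2
eef_pos: [476.6, -4.9, 147.6]
eef_rot: [-3.141, -0.0, 1.323]
wrist_force: [0.4, -0.4, 0.2]
finger_gap: 92.4
clock: 10.5
eef_pos: [480.1, -7.3, 147.2]
eef_rot: [3.141, -0.0, 1.32]
wrist_force: [0.5, -0.4, -0.9]
finger_gap: 94.4
t 10.55 pos [480.   -7.3 147. ] rot [3.141 0.    1.32 ] F [-0.1 -0.5 -0.4] gap 94.0 j [-0.09  0.21  1.79 -0.    1.13  0.16]
motor 0.84 [254.0, 170.0] 2301 rect c (488.5, 20.0) size (44.7, 41.6) ang 73.6 cen [488.5, 20.0]
fan 0.91 [245.0, 146.0] 1234 rect c (486.4, 16.1) size (62.9, 61.4) ang 62.3 cen [486.6000061035156, 27.0]
supply 0.67 [259.0, 130.0] 2100 rect c (509.1, 50.8) size (29.9, 65.0) ang 57.9 cen [508.8999938964844, 51.599998474121094]
```

View pics/w10.png

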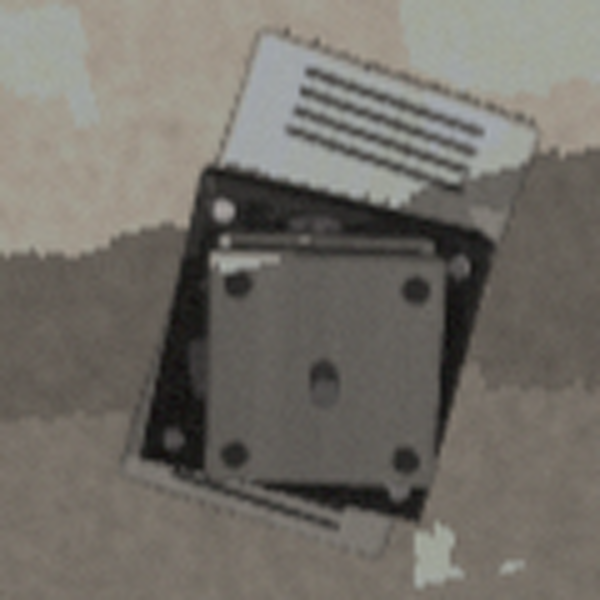

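The motor's top face is clear: screws at (238,285), (416,290), (405,460) and (234,455) in the crop, and the shaft at (323,380). Working out the motor's yaw from these.

```bash
python3 - <<'E'
from h import *
c=cams.camera("wrist")
for q in ([[238,285],[416,290],[405,460],[234,455]],[[212,255],[446,258],[440,485],[205,480]]):
    w=world(c,np.array(q)/5+[190,100],85)[:,:2]
    e=np.roll(w,-1,0)-w
    print(w.round(1).tolist(),w.mean(0),np.degrees(np.arctan2(e[:,1],e[:,0])).round(1),np.linalg.norm(e,axis=1).round(1))
print("fan TL,TR,BR", world(c,np.array([[207,168],[493,240],[415,522],[140,458]])/5+[190,100],51)[:,:2].round(1).tolist())
print("sup TL,TR,BR,BL", world(c,np.array([[262,32],[540,125],[385,555],[125,470]])/5+[190,100],26)[:,:2].round(1).tolist())
E
```

```text
[[476.9, 36.6], [506.7, 28.1], [497.8, -1.5], [468.2, 7.1]] [487.40123736  17.5875166 ] [ -15.9 -106.8  163.9   73.5] [31.  30.9 30.8 30.8]
[[473.9, 42.8], [513.0, 32.3], [502.9, -7.6], [461.8, 3.8]] [487.9124919   17.80956365] [ -15.1 -104.3  164.4   72.8] [40.5 41.2 42.6 40.8]
fan TL,TR,BR [[473.9, 55.6], [525.0, 28.1], [496.6, -25.3], [444.7, 2.3]]
sup TL,TR,BR,BL [[490.1, 78.4], [542.2, 45.6], [487.9, -40.2], [435.6, -5.8]]
```

```bash
python3 -c "
from h import *
go(487.7,17.7,66,73.8)"
```

```text
t 10.75 pos [479.5  -7.  146.8] rot [-3.141  0.     1.32 ] F [-0.3 -0.4 -0.1] gap 94.0 j [-0.09  0.21  1.79 -0.    1.13  0.16]
TARGET (487.7, 17.7, 66, 73.8) -> shift cm [2.59 0.18 8.08] turn 0.032
```

```bash
python3 -m pendant '[[[1.3,0.1,0.5,0.03],[2.6,0.15,1.5,0.03],[2.6,0.15,3.5,0.03],[2.6,0.15,5.5,0.03],[2.6,0.15,6.5,0.03]]]' 1; python3 -m pendant '[[[0,0,0.5,0],[0,0,1,0],[0,0,1.3,0],[0,0,1.5,0],[0,0,1.5,0]]]'; python3 -c "
from h import *
go(487.7,17.7,66,73.8)"
```

```text
clock: 11.25
eef_pos: [486.5, 18.5, 79.9]
eef_rot: [-3.139, 0.001, 1.292]
wrist_force: [-0.4, 0.4, 0.2]
finger_gap: 94.1
clock: 11.75
eef_pos: [487.3, 18.1, 67.1]
eef_rot: [3.141, -0.0, 1.291]
wrist_force: [-0.2, 0.3, -0.3]
finger_gap: 94.0
t 11.75 pos [487.3  18.1  67.1] rot [ 3.141 -0.     1.291] F [-0.2  0.3 -0.3] gap 94.0 j [-0.04  0.35  1.84  0.    0.96  0.24]
TARGET (487.7, 17.7, 66, 73.8) -> shift cm [-0.02  0.05  0.11] turn 0.003
```

```bash
python3 -m pendant '[[[0,0,0.1,0],[0,0,0.1,0],[0,0,0.1,0],[0,0,0.1,0],[0,0,0.1,0]]]' -1 5; python3 -m pendant '[[[0,0,0,0],[0,0,0,0],[0,0,0,0],[0,0,0,0]]]' -1 5;python3 -m pendant '[[[0,0,0,0],[0,0,0,0],[0,0,0,0]]]' -1 25
```

```text
clock: 12.25
eef_pos: [487.3, 18.1, 66.0]
eef_rot: [3.141, -0.0, 1.291]
wrist_force: [0.7, -0.1, -0.1]
finger_gap: 57.2
clock: 12.65
eef_pos: [487.3, 18.1, 66.0]
eef_rot: [3.141, -0.0, 1.291]
wrist_force: [0.2, 0.4, -0.0]
finger_gap: 42.2
clock: 12.95
eef_pos: [487.3, 18.1, 66.0]
eef_rot: [3.141, 0.0, 1.291]
wrist_force: [0.9, 0.9, -0.5]
finger_gap: 42.3
```

Gripped at 42.3 mm. Lifting.

```bash
python3 -m pendant '[[[0,0,-0.3,0],[0,0,-1,0],[0,0,-2.5,0],[0,0,-4.5,0],[0,0,-7,0]]]'; python3 - <<'E'
from h import *
go(512.5,299.5,130,123.5)
shot("side","s11.png",4,(140,90,270,240))
E
```

```text
clock: 13.45
eef_pos: [486.7, 18.1, 136.6]
eef_rot: [-3.14, 0.0, 1.291]
wrist_force: [-0.3, -0.2, -2.2]
finger_gap: 41.8
t 13.45 pos [486.7  18.1 136.6] rot [-3.14   0.     1.291] F [-0.3 -0.2 -2.2] gap 41.8 j [-0.04  0.24  1.78 -0.    1.12  0.24]
TARGET (512.5, 299.5, 130, 123.5) -> shift cm [27.76 -5.29  0.65] turn -0.865
```

View pics/s11.png

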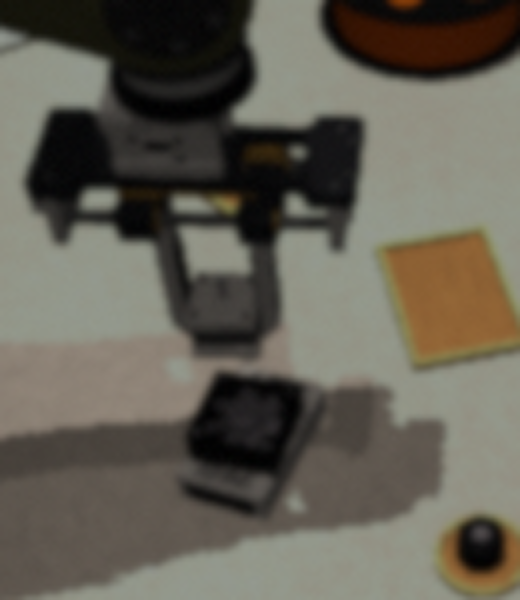

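The motor is held, and the fan and supply stay put. Moving to the small square tray, first most of the way to get a view.

```bash
python3 -m pendant '[[[4,-0.8,0,-0.13],[8.3,-1.6,0,-0.26],[12.6,-2.4,0,-0.39],[17,-3.2,0,-0.52],[21.3,-4,0,-0.65]]]'; python3 -m pendant '[[[0.5,0,0,-0.13],[0.5,0,0,-0.215],[0.5,0,0,-0.215],[0.5,0,0,-0.215]]]'; python3 - <<'E'
from h import *
c=shot("wrist","w12.png",1.5)
for o in find(c,"wrist","small_square_tray",7): print(*o)
go(512.5,299.5,130,123.5)
E
```

```text
clock: 14.0
eef_pos: [507.4, 235.7, 135.9]
eef_rot: [-3.142, 0.0, 1.946]
wrist_force: [0.5, -0.9, -1.1]
finger_gap: 41.9
clock: 14.4
eef_pos: [505.8, 238.3, 135.8]
eef_rot: [-3.141, -0.0, 2.153]
wrist_force: [0.7, 0.9, -1.7]
finger_gap: 41.9
0.82 [291.0, 134.0] 3907 rect c (513.8, 304.6) size (69.7, 68.6) ang 33.4 cen [513.2000122070312, 305.20001220703125]
t 14.5 pos [505.9 238.2 135.9] rot [-3.142 -0.     2.153] F [-0.5 -0.2 -2.4] gap 41.8 j [ 0.37  0.39  1.58 -0.    1.16 -0.21]
TARGET (512.5, 299.5, 130, 123.5) -> shift cm [4.75 3.93 0.59] turn -0.002
```

View pics/w12.png

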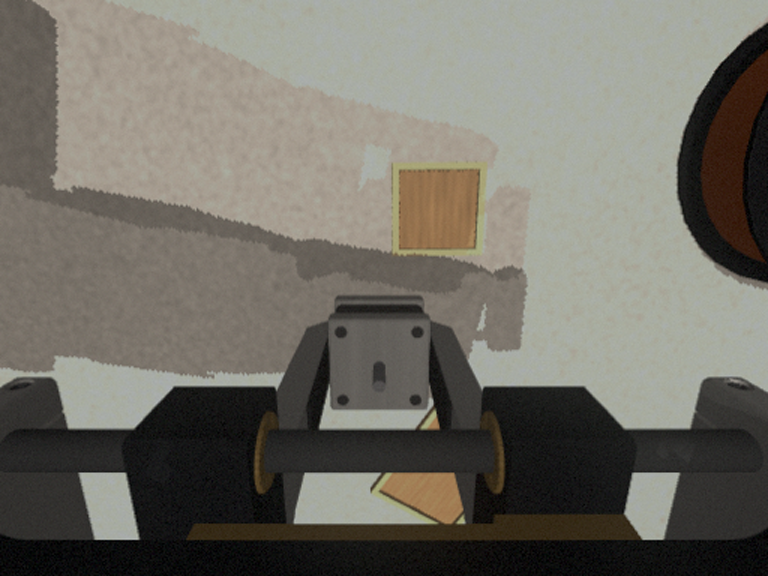

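The tray is at (439,208), aligned with the image axes, and the held motor at (380,360) is square to it. Moving above it.

```bash
python3 -c "
from h import *
go(513.5,303.8,60,123.4)"; python3 -m pendant '[[[2.5,2,0,0],[5,4,0.5,0],[5.1,4.1,2,0],[5.1,4.1,4,0],[5.1,4.1,5.8,0]]]'; python3 -m pendant '[[[0,0,0.3,0],[0,0,0.3,0],[0,0,0.3,0]]]'; python3 - <<'E'
from h import *
c=shot("wrist","w13.png",3,(170,90,350,290))
for o in find(c,"wrist","small_square_tray",7): print(*o)
go(513.5,303.8,18,123.4)
E
```

```text
t 14.5 pos [505.9 238.2 135.9] rot [-3.142 -0.     2.153] F [-0.5 -0.2 -2.4] gap 41.8 j [ 0.37  0.39  1.58 -0.    1.16 -0.21]
TARGET (513.5, 303.8, 60, 123.4) -> shift cm [5.06 4.25 7.59] turn -0.001
clock: 15.0
eef_pos: [511.6, 303.1, 76.7]
eef_rot: [-3.141, 0.0, 2.154]
wrist_force: [-0.2, -0.3, -1.1]
finger_gap: 41.6
clock: 15.3
eef_pos: [512.3, 303.5, 75.9]
eef_rot: [3.14, 0.0, 2.155]
wrist_force: [0.3, 0.2, -2.0]
finger_gap: 41.6
0.76 [254.0, 176.0] 2640 rect c (507.8, 314.1) size (68.0, 48.1) ang 33.5 cen [506.29998779296875, 317.3999938964844]
t 15.4 pos [512.3 303.7  76. ] rot [3.14  0.    2.155] F [-0.1  0.9 -1.4] gap 41.7 j [ 0.47  0.54  1.52 -0.    1.08 -0.11]
TARGET (513.5, 303.8, 18, 123.4) -> shift cm [-0.06  0.1   5.8 ] turn 0.002
```

View pics/w13.png

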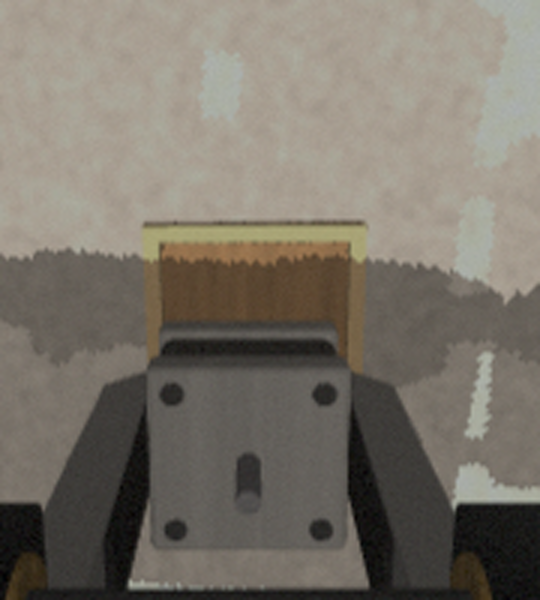

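The tray's outer columns span 144 to 367, centre 255, against a tool centre of 247. That calls for about 2 mm along +tool y. Correcting and descending slowly.

```bash
python3 -m pendant '[[[0.05,0.2,1,0],[0.05,0.2,2.3,0],[0.05,0.2,3.6,0],[0.05,0.2,4.6,0],[0.05,0.2,5.2,0]]]'; python3 -m pendant '[[[0,0,0.2,0],[0,0,0.3,0],[0,0,0.3,0]]]'
```

```text
clock: 15.9
eef_pos: [512.7, 304.9, 21.3]
eef_rot: [-3.14, -0.0, 2.156]
wrist_force: [0.7, -1.0, -1.8]
finger_gap: 42.0
clock: 16.2
eef_pos: [513.4, 305.3, 20.2]
eef_rot: [3.141, 0.0, 2.156]
wrist_force: [1.2, 0.7, -1.9]
finger_gap: 42.0
```

```bash
python3 - <<'E'
from h import *
go(513.5,303.8,18,123.4)
shot("side","s14.png",6,(150,90,240,180))
E
```

```text
t 16.2 pos [513.4 305.3  20.2] rot [3.141 0.    2.156] F [ 1.2  0.7 -1.9] gap 42.0 j [ 0.48  0.62  1.54 -0.    0.98 -0.11]
TARGET (513.5, 303.8, 18, 123.4) -> shift cm [-0.13 -0.08  0.22] turn 0.002
```

View pics/s14.png

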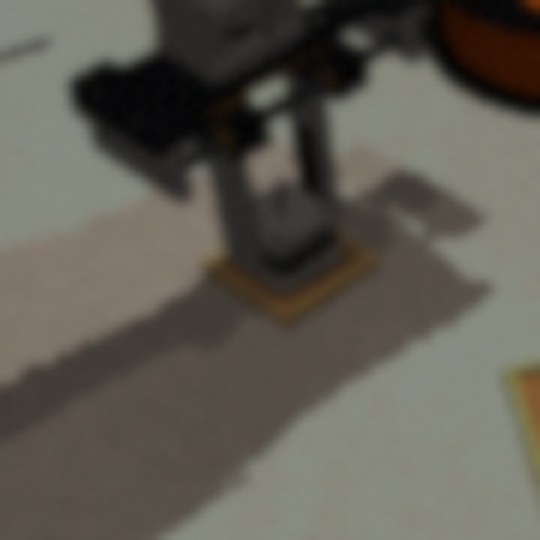

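The motor is just above the tray floor and inside the rim, which spans (210..378, 230..325). Creeping down to contact.

```bash
python3 -m pendant '[[[0,0,0.05,0],[0,0,0.1,0],[0,0,0.15,0],[0,0,0.15,0]]]'; python3 -m pendant '[[[0,0,0.04,0],[0,0,0.08,0],[0,0,0.08,0]]]'
```

```text
clock: 16.65
eef_pos: [513.2, 305.2, 18.4]
eef_rot: [-3.142, -0.0, 2.156]
wrist_force: [0.0, 0.0, -1.5]
finger_gap: 41.7
clock: 16.95
eef_pos: [513.3, 305.2, 18.0]
eef_rot: [3.142, 0.0, 2.156]
wrist_force: [-3.3, -1.4, 3.5]
finger_gap: 42.1
```

```bash
python3 -m pendant '[[[0,0,0,0],[0,0,0,0],[0,0,0,0],[0,0,-0.05,0],[0,0,-0.05,0]]]' 0.35; python3 -m pendant '[[[0,0,-0.5,0],[0,0,-2,0],[0,0,-5,0],[0,0,-9,0],[0,0,-13,0]]]' ; python3 - <<'E'
from h import *
shot("wrist","w15.png",1.5)
go(478,-8,112,62)
E
```

```text
clock: 17.45
eef_pos: [513.3, 305.2, 18.2]
eef_rot: [3.141, 0.0, 2.156]
wrist_force: [0.5, 0.3, 0.5]
finger_gap: 63.6
clock: 17.95
eef_pos: [513.0, 305.1, 150.8]
eef_rot: [3.141, 0.0, 2.156]
wrist_force: [0.4, 0.0, -0.1]
finger_gap: 63.2
t 18.0 pos [515.2 306.3 158.2] rot [3.132e+00 1.000e-03 2.156e+00] F [0.7 0.6 6.9] gap 63.4 j [ 0.48  0.45  1.45  0.    1.23 -0.11]
TARGET (478, -8, 112, 62) -> shift cm [-24.14 -20.51   4.44] turn 1.074
```

View pics/w15.png

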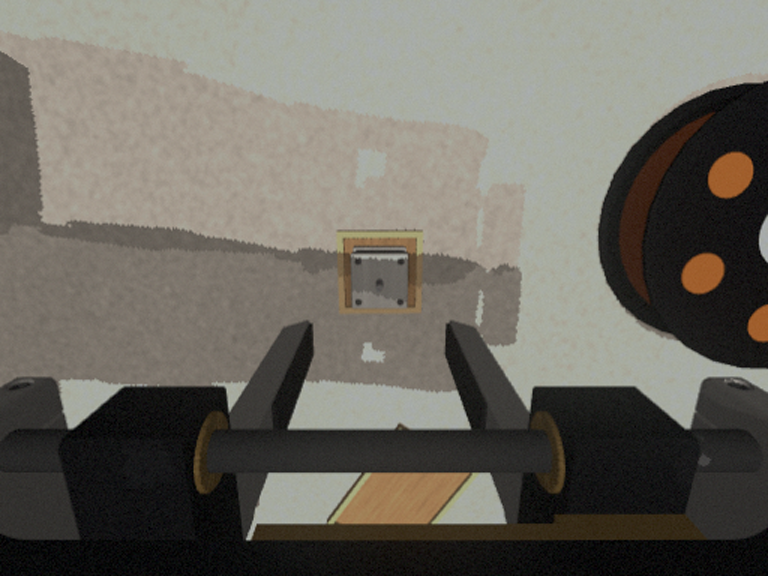

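The motor stands inside the small tray at (380,280), well within the rim. Returning to the pile for the fan.

```bash
python3 -m pendant '[[[-3.2,-2.7,0.5,0.14],[-6.7,-5.7,0.5,0.28],[-10.2,-8.7,0.5,0.42],[-13.7,-11.7,0.5,0.56],[-17.2,-14.7,0.5,0.70]]]' 1; python3 -c "
from h import *
go(478,-8,130,62)"
```

```text
clock: 18.5
eef_pos: [485.3, 79.0, 144.3]
eef_rot: [3.14, -0.0, 1.45]
wrist_force: [1.2, 0.4, 0.3]
finger_gap: 93.6
t 18.5 pos [485.3  79.  144.3] rot [ 3.14 -0.    1.45] F [1.2 0.4 0.3] gap 93.6 j [ 0.09  0.24  1.77 -0.    1.13  0.21]
TARGET (478, -8, 130, 62) -> shift cm [-8.72  0.32  1.43] turn 0.368
```

```bash
python3 -m pendant '[[[-3,0.1,0.5,0.13],[-6,0.2,1,0.26],[-8.7,0.3,1.4,0.37],[-8.7,0.3,1.4,0.37],[-8.7,0.3,1.4,0.37]]]' 1; python3 -m pendant '[[[0,0,0,0],[0,0,0,0]]]'; python3 - <<'E'
from h import *
c=shot("wrist","w16.png",4,(180,80,330,225))
st()
for n,z in [("fan",51),("supply",26)]:
  for o in find(c,"wrist",n,z): print(n,*o)
E
```

```text
clock: 19.0
eef_pos: [478.9, -6.2, 129.9]
eef_rot: [3.141, -0.001, 1.087]
wrist_force: [0.3, 0.8, 0.5]
finger_gap: 93.6
clock: 19.2
eef_pos: [478.8, -5.3, 129.5]
eef_rot: [3.141, -0.0, 1.088]
wrist_force: [0.4, -0.4, -0.1]
finger_gap: 93.9
t 19.25 pos [478.8  -5.4 129.4] rot [ 3.141 -0.     1.088] F [-0.3 -0.1  0.9] gap 94.0 j [-0.09  0.23  1.81  0.    1.09  0.4 ]
fan 0.87 [250.0, 173.0] 3986 rect c (485.7, 15.7) size (62.2, 59.8) ang 62.1 cen [486.20001220703125, 16.5]
supply 0.96 [250.0, 129.0] 2141 rect c (509.4, 52.0) size (29.7, 64.7) ang 60.1 cen [508.5, 51.79999923706055]
```

View pics/w16.png

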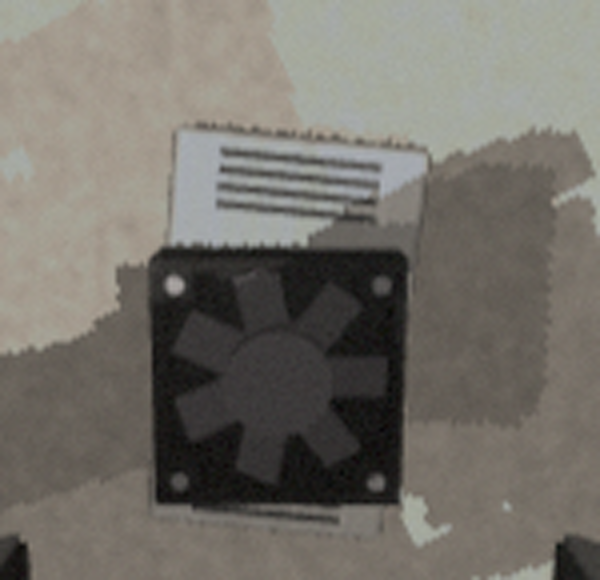

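The fan is clear, with its corner holes at (175,285), (381,286), (376,482) and (180,482).

```bash
python3 - <<'E'
from h import *
c=cams.camera("wrist")
for q in ([[175,285],[381,286],[376,482],[180,482]],[[150,252],[408,252],[400,503],[155,503]]):
    w=world(c,np.array(q)/4+[180,80],51)[:,:2]
    e=np.roll(w,-1,0)-w
    print(w.mean(0),np.degrees(np.arctan2(e[:,1],e[:,0])).round(1),np.linalg.norm(e,axis=1).round(1))
q=np.array([[172,130],[428,157]])/4+[180,80]
w=world(c,q,26);e=w[1]-w[0];print("sup edge",w[:,:2].round(1).tolist(),np.degrees(np.arctan2(e[1],e[0])))
go(485.5,15,40,62)
E
```

```text
[485.1788949   13.89461295] [ -28.  -117.9  152.3   62.1] [47.7 47.7 47.7 48. ]
[485.76030608  14.88595625] [ -27.7 -117.9  152.3   61.5] [59.3 61.  60.  61. ]
sup edge [[489.3, 78.1], [542.2, 43.1]] -33.515598446347454
t 19.4 pos [478.7  -5.7 129.2] rot [ 3.142 -0.     1.087] F [ 0.9  0.2 -0.6] gap 94.3 j [-0.09  0.23  1.81  0.    1.09  0.4 ]
TARGET (485.5, 15, 40, 62) -> shift cm [ 2.15 -0.36  8.92] turn 0.005
```

```bash
python3 -m pendant '[[[1.1,-0.2,0.5,0],[2.1,-0.33,2,0],[2.1,-0.33,4,0],[2.1,-0.33,6,0],[2.1,-0.33,7,0]]]' 1; python3 -m pendant '[[[0,0,0.5,0],[0,0,1,0],[0,0,1.4,0],[0,0,1.7,0],[0,0,1.7,0]]]'; python3 -c "
from h import *
go(485.5,14.7,41,62)"
```

```text
clock: 19.9
eef_pos: [484.9, 14.7, 57.4]
eef_rot: [-3.14, 0.001, 1.086]
wrist_force: [-0.4, 0.6, -1.1]
finger_gap: 94.0
clock: 20.4
eef_pos: [485.5, 13.9, 42.1]
eef_rot: [-3.142, 0.0, 1.086]
wrist_force: [0.5, -0.5, 0.6]
finger_gap: 93.8
t 20.4 pos [485.5  13.9  42.1] rot [-3.142  0.     1.086] F [ 0.5 -0.5  0.6] gap 93.8 j [-0.05  0.38  1.86 -0.    0.9   0.44]
TARGET (485.5, 14.7, 41, 62) -> shift cm [ 0.07 -0.04  0.11] turn 0.004
```

```bash
python3 -m pendant '[[[0,0,0.1,0],[0,0,0.1,0],[0,0,0.1,0],[0,0,0.1,0],[0,0,0.1,0]]]' -1 5; python3 -m pendant '[[[0,0,0,0],[0,0,0,0]]]' -1 5;python3 -m pendant '[[[0,0,0,0],[0,0,0,0],[0,0,0,0]]]' -1 18; python3 -m pendant '[[[0,0,-0.3,0],[0,0,-1,0],[0,0,-2.5,0],[0,0,-4.5,0],[0,0,-7,0]]]'; python3 - <<'E'
from h import *
shot("side","s17.png",4,(140,110,270,240))
go(524,-301,110,69.5)
E
```

```text
clock: 20.9
eef_pos: [485.6, 13.9, 41.2]
eef_rot: [3.141, -0.0, 1.086]
wrist_force: [-0.7, -0.4, 0.7]
finger_gap: 60.0
clock: 21.1
eef_pos: [485.6, 13.9, 41.3]
eef_rot: [3.141, -0.0, 1.086]
wrist_force: [-0.1, -0.9, 0.7]
finger_gap: 59.9
clock: 21.4
eef_pos: [485.6, 13.9, 41.2]
eef_rot: [3.141, -0.0, 1.086]
wrist_force: [-1.5, -0.7, 2.5]
finger_gap: 59.5
clock: 21.9
eef_pos: [485.1, 14.0, 111.8]
eef_rot: [-3.14, 0.001, 1.086]
wrist_force: [0.8, 0.2, 0.1]
finger_gap: 60.0
t 21.95 pos [487.   13.9 116. ] rot [ 3.137e+00 -2.000e-03  1.086e+00] F [ 2.6 -0.3  3.8] gap 59.9 j [-0.05  0.27  1.81  0.    1.06  0.44]
TARGET (524, -301, 110, 69.5) -> shift cm [-26.14  17.96   0.63] turn -0.127
```

View pics/s17.png

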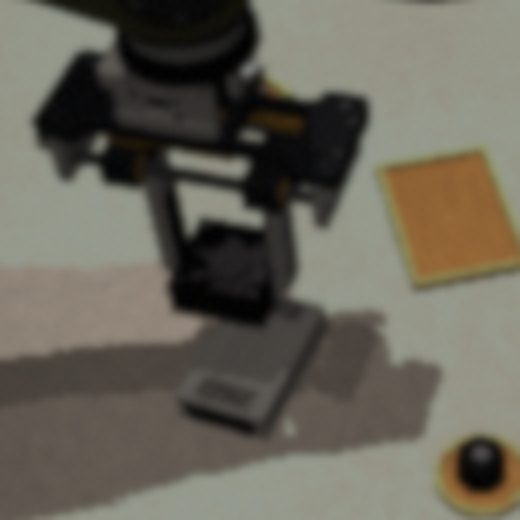

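The fan is held and the supply stays in place. Moving to the large tray.

```bash
python3 -m pendant '[[[-3,2.1,0,-0.03],[-6.7,4.6,0,-0.06],[-10.4,7.1,0,-0.1],[-14.1,9.6,0,-0.127],[-17.8,12.1,0,-0.127]]]'; python3 -m pendant '[[[-3,2,0,0],[-5,3.4,0,0],[-5,3.4,0,0],[-5,3.4,0,0],[-5,3.4,0,0]]]'; python3 - <<'E'
from h import *
c=shot("wrist","w18.png",1.5)
for o in find(c,"wrist","large_square_tray",7): print(*o)
go(524,-301,60,69.5)
E
```

```text
clock: 22.45
eef_pos: [509.5, -201.8, 111.4]
eef_rot: [3.141, -0.0, 1.214]
wrist_force: [0.7, 0.1, -0.6]
finger_gap: 59.6
clock: 22.95
eef_pos: [523.8, -257.7, 111.2]
eef_rot: [-3.141, -0.0, 1.214]
wrist_force: [-0.7, -0.1, -1.8]
finger_gap: 60.0
0.76 [303.0, 200.0] 228 rect c (570.9, -286.5) size (34.0, 9.5) ang 72.2 cen [571.2000122070312, -285.3999938964844]
t 23.05 pos [ 524.  -257.7  111.4] rot [ 3.142 -0.     1.214] F [-0.3  0.1 -1.3] gap 60.2 j [-0.52  0.47  1.53  0.    1.14 -0.16]
TARGET (524, -301, 60, 69.5) -> shift cm [-4.05  1.52  5.14] turn 0.001
```

View pics/w18.png

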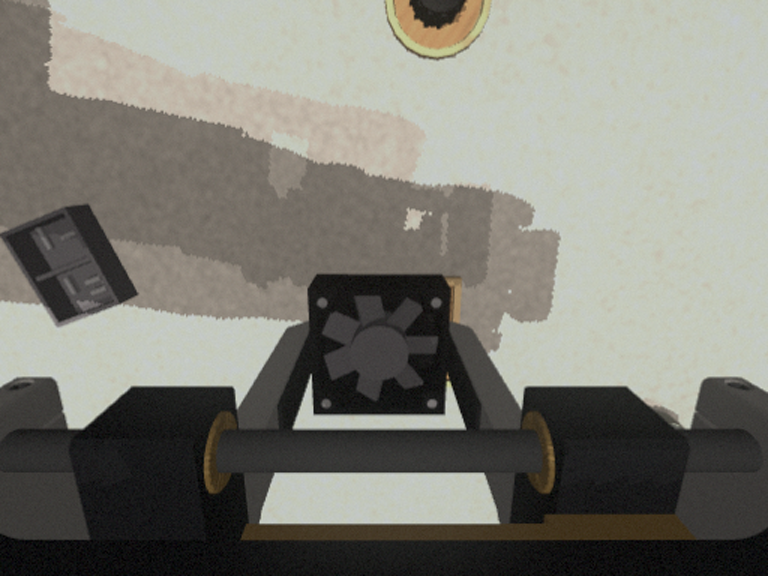

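The held fan hides the large tray. Backing away 12 cm along tool −x so the tray shows beyond the fan.

```bash
python3 -m pendant '[[[-4,0.5,-0.5,0],[-8,1,-1,0],[-12,1.5,-1,0],[-12,1.5,-1,0],[-12,1.5,-1,0]]]'; python3 -m pendant '[[[0,0,0,0],[0,0,0,0]]]'; python3 - <<'E'
from h import *
c=shot("wrist","w19.png",1.5)
for o in find(c,"wrist","large_square_tray",7): print(*o)
go(524,-301,60,69.5)
E
```

```text
clock: 23.55
eef_pos: [495.7, -376.2, 121.0]
eef_rot: [-3.141, -0.0, 1.212]
wrist_force: [-0.2, 0.7, -0.8]
finger_gap: 59.5
clock: 23.75
eef_pos: [496.4, -375.1, 121.3]
eef_rot: [-3.142, -0.0, 1.214]
wrist_force: [0.6, -0.1, -0.7]
finger_gap: 60.1
0.83 [255.0, 110.0] 7340 rect c (525.3, -298.0) size (85.0, 86.9) ang 69.6 cen [525.5999755859375, -296.70001220703125]
t 23.85 pos [ 496.3 -375.4  121.3] rot [ 3.142 -0.     1.214] F [ 0.7 -0.3 -0.2] gap 59.7 j [-0.71  0.54  1.4   0.    1.2  -0.35]
TARGET (524, -301, 60, 69.5) -> shift cm [ 7.94 -0.01  6.13] turn 0.001
```

View pics/w19.png

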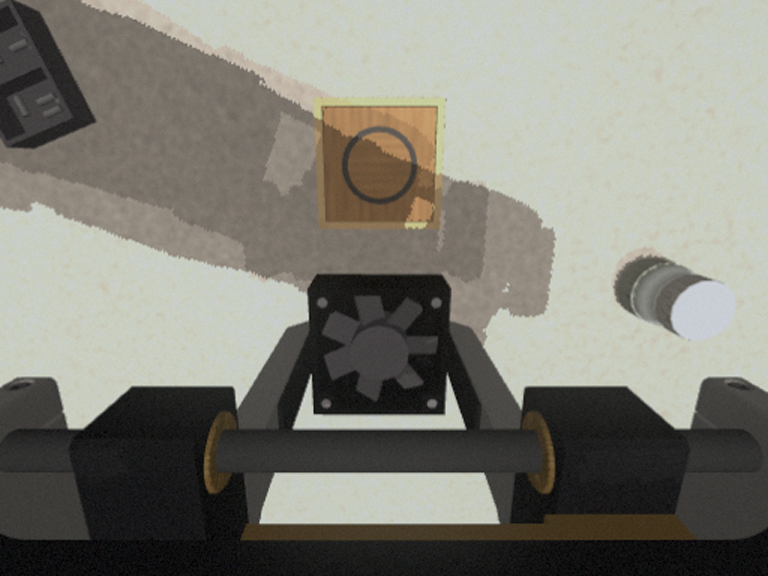

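The large tray is clear, with its ring centre at (379.5,165), laterally in line with the held fan at column 379. Going over it.

```bash
python3 - <<'E'
from h import *
c=cams.camera("wrist"); print(world(c,[[379.5/1.5,165/1.5]],3))
go(525.2,-298.3,60,69.5)
E
```

```text
[[ 524.89624415 -298.91768931    3.        ]]
t 23.9 pos [ 496.3 -375.6  121.3] rot [3.142 0.    1.214] F [-0.3  0.1 -0.8] gap 60.0 j [-0.71  0.54  1.4   0.    1.2  -0.35]
TARGET (525.2, -298.3, 60, 69.5) -> shift cm [8.26 0.01 6.13] turn 0.001
```

```bash
python3 -m pendant '[[[3,0,0.5,0],[6,0,1.5,0],[8.2,0,3,0],[8.2,0,5,0],[8.2,0,7,0]]]'; python3 -m pendant '[[[0,0,0.8,0],[0,0,1.4,0],[0,0,1.9,0],[0,0,2.3,0],[0,0,2.3,0]]]'; python3 - <<'E'
from h import *
shot("side","s20.png",5,(190,240,300,350))
go(525.2,-298.3,18,69.5)
E
```

```text
clock: 24.4
eef_pos: [525.2, -298.5, 50.8]
eef_rot: [3.141, 0.0, 1.215]
wrist_force: [-0.1, -0.5, -1.1]
finger_gap: 60.0
clock: 24.9
eef_pos: [524.6, -299.6, 28.1]
eef_rot: [-3.142, -0.0, 1.213]
wrist_force: [0.1, 1.0, -1.2]
finger_gap: 59.9
t 24.95 pos [ 524.7 -299.6   28.4] rot [3.141 0.    1.213] F [ 0.2  1.1 -1. ] gap 59.8 j [-0.58  0.62  1.51  0.    1.   -0.22]
TARGET (525.2, -298.3, 18, 69.5) -> shift cm [0.14 0.   1.04] turn -0.0
```

View pics/s20.png

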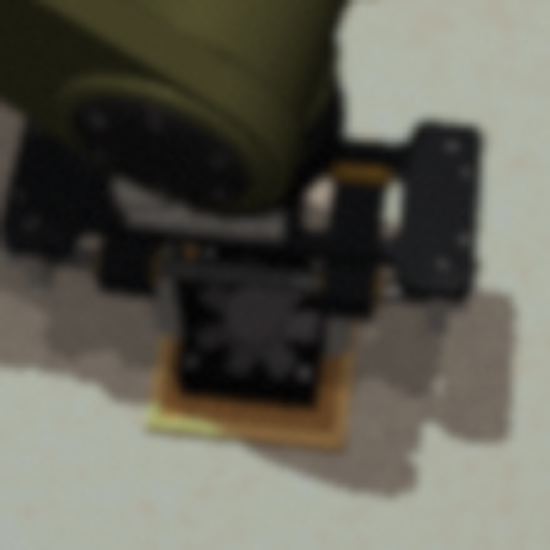

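The fan is centred over the tray. Lowering it, with the last millimetres slow.

```bash
python3 -m pendant '[[[0.1,0,0.3,0],[0.1,0,0.6,0],[0.1,0,0.8,0],[0.1,0,0.85,0],[0.1,0,0.85,0]]]'; python3 -m pendant '[[[0,0,0.05,0],[0,0,0.1,0],[0,0,0.1,0]]]';  python3 -m pendant '[[[0,0,0.04,0],[0,0,0.08,0],[0,0,0.08,0]]]'
```

```text
clock: 25.45
eef_pos: [525.0, -298.6, 19.6]
eef_rot: [-3.141, -0.0, 1.213]
wrist_force: [0.3, 0.6, -1.2]
finger_gap: 60.0
clock: 25.75
eef_pos: [525.0, -298.6, 18.7]
eef_rot: [3.142, 0.0, 1.213]
wrist_force: [0.1, -0.4, -1.9]
finger_gap: 59.9
clock: 26.05
eef_pos: [525.0, -298.6, 18.3]
eef_rot: [3.141, 0.0, 1.213]
wrist_force: [-2.4, 1.6, 4.8]
finger_gap: 59.7
```

Contact at 4.8 N. Releasing and retreating.

```bash
python3 -m pendant '[[[0,0,0,0],[0,0,0,0],[0,0,0,0],[0,0,-0.05,0],[0,0,-0.05,0]]]' 0.75; python3 -m pendant '[[[0,0,-0.5,0],[0,0,-2,0],[0,0,-5,0],[0,0,-9,0],[0,0,-12,0]]]' ; python3 - <<'E'
from h import *
shot("wrist","w21.png",1.5)
go(478,-8,112,58.5)
E
```

```text
clock: 26.55
eef_pos: [525.0, -298.6, 18.4]
eef_rot: [3.142, 0.0, 1.213]
wrist_force: [-0.0, 0.7, -0.3]
finger_gap: 82.5
clock: 27.05
eef_pos: [525.3, -298.8, 142.1]
eef_rot: [3.139, 0.001, 1.213]
wrist_force: [0.2, -0.5, -0.4]
finger_gap: 82.2
t 27.1 pos [ 526.8 -299.7  147. ] rot [3.133e+00 2.000e-03 1.213e+00] F [ 0.4 -0.8  5.7] gap 82.4 j [-0.58  0.48  1.44  0.    1.22 -0.22]
TARGET (478, -8, 112, 58.5) -> shift cm [ 25.62 -14.82   3.31] turn 0.192
```

View pics/w21.png

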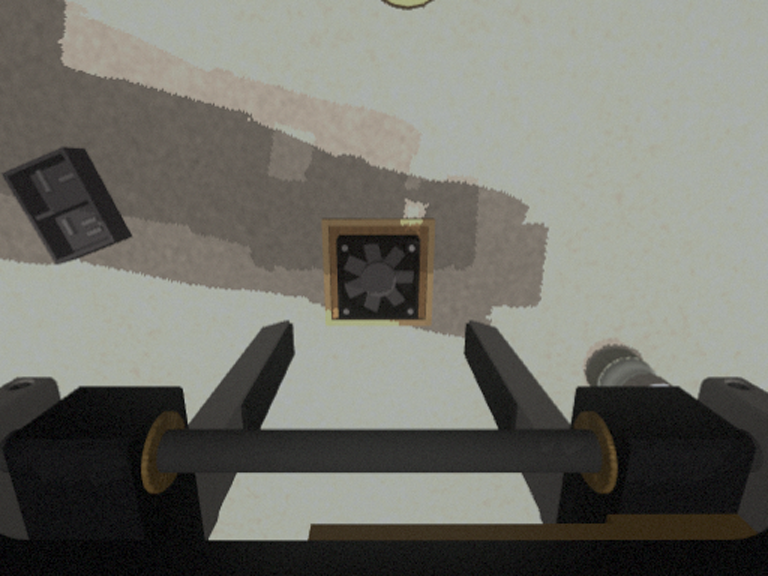

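The fan lies in the large tray at (379,275). I'll check its centre numerically while travelling back.

```bash
python3 - <<'E'
from h import *
c=shot("wrist","w22.png",4,(200,130,310,230))
print(world(c,np.array([[345,248],[412,248],[409,311],[346,311]])/1.5,28)[:,:2].mean(0))
for o in find(c,"wrist","fan",28): print(*o)
E
python3 -m pendant '[[[3.6,-2.1,0,0.04],[7.8,-4.5,0,0.08],[12,-6.9,0,0.12],[16.3,-9.4,0,0.16],[20.5,-11.9,0.5,0.19]]]' 1; python3 -m pendant '[[[2,-1.2,0,0],[4,-2.3,0,0],[4.5,-2.5,0,0],[4.5,-2.5,0,0],[4.5,-2.5,0,0]]]'; python3 - <<'E'
from h import *
c=shot("wrist","w23.png",1.5)
st()
for o in find(c,"wrist","supply",26): print(*o)
E
```

```text
[ 526.47554275 -300.6308892 ]
0.65 [250.0, 183.0] 2944 rect c (525.5, -295.9) size (63.2, 59.9) ang 69.6 cen [525.7000122070312, -295.1000061035156]
clock: 27.7
eef_pos: [484.5, -63.1, 133.2]
eef_rot: [-3.141, 0.0, 1.021]
wrist_force: [1.5, 0.8, -0.9]
finger_gap: 94.3
clock: 28.2
eef_pos: [487.4, -14.2, 133.1]
eef_rot: [-3.141, 0.0, 1.022]
wrist_force: [0.3, 0.1, 0.1]
finger_gap: 94.2
t 28.25 pos [487.4 -14.4 133.1] rot [-3.141  0.     1.022] F [-0.9 -0.5  0.1] gap 93.9 j [-0.1   0.25  1.79 -0.    1.11  0.44]
0.85 [242.0, 159.0] 5897 rect c (489.3, 19.1) size (103.4, 64.1) ang 56.7 cen [490.0, 21.299999237060547]
```

View pics/w23.png

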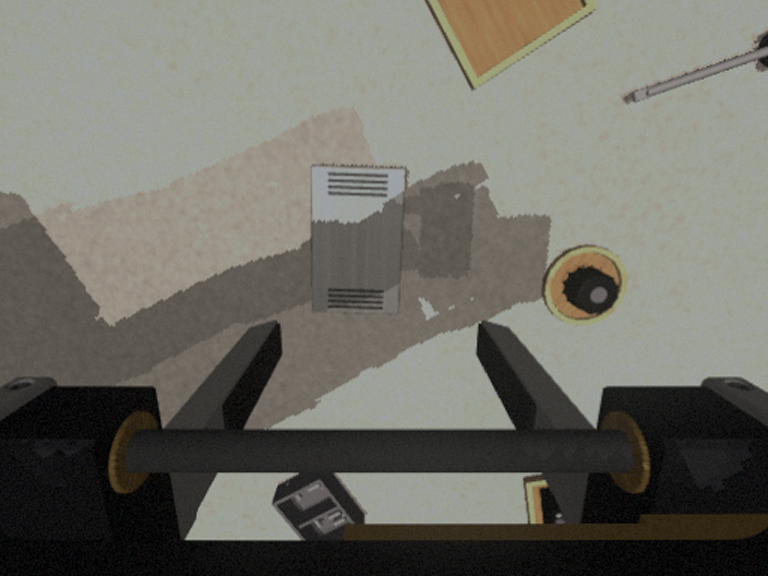

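View pics/w22.png

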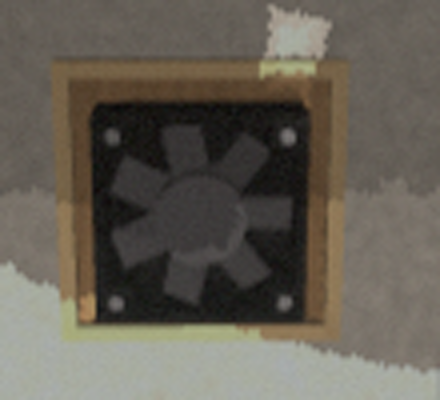

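The fan is flat and inside its rim. The supply is now fully visible, with corners at (312,165), (407,167), (399,313) and (312,311). Computing the grasp.

```bash
python3 - <<'E'
from h import *
c=cams.camera("wrist")
w=world(c,np.array([[312,165],[407,167],[399,313],[312,311]])/1.5,26)[:,:2]
e=np.roll(w,-1,0)-w
print(w.mean(0),np.degrees(np.arctan2(e[:,1],e[:,0])).round(1),np.linalg.norm(e,axis=1).round(1))
go(489,19,15,57.2)
E
```

```text
[489.61616213  18.82073233] [ -32.6 -123.6  147.2   56. ] [ 63.  102.8  63.6 102.5]
t 28.35 pos [487.4 -14.3 133.2] rot [-3.141  0.     1.022] F [-0.4  0.2 -0.6] gap 94.2 j [-0.1   0.25  1.79 -0.    1.11  0.44]
TARGET (489, 19, 15, 57.2) -> shift cm [ 2.92 -1.6  11.82] turn 0.023
```

```bash
python3 -m pendant '[[[1.4,-0.8,1,0.027],[2.9,-1.63,3,0.027],[2.9,-1.63,6,0.027],[2.9,-1.63,8.5,0.027],[2.9,-1.63,10,0.027]]]' 1; python3 -m pendant '[[[0,0,0.6,0],[0,0,1.1,0],[0,0,1.5,0],[0,0,1.8,0],[0,0,1.8,0]]]'; python3 -c "
from h import *
go(489.4,19,15,56.9)"
```

```text
clock: 28.85
eef_pos: [487.9, 19.3, 31.5]
eef_rot: [-3.14, 0.001, 0.995]
wrist_force: [0.0, 0.0, 0.5]
finger_gap: 94.2
clock: 29.35
eef_pos: [488.8, 19.8, 15.4]
eef_rot: [3.141, -0.0, 0.996]
wrist_force: [-1.0, -0.1, 0.8]
finger_gap: 93.8
t 29.35 pos [488.8  19.8  15.4] rot [ 3.141 -0.     0.996] F [-1.  -0.1  0.8] gap 93.8 j [-0.03  0.44  1.86  0.    0.85  0.54]
TARGET (489.4, 19, 15, 56.9) -> shift cm [-0.03  0.1   0.04] turn 0.003
```

```bash
python3 -m pendant '[[[0,0.1,0,0],[0,0.1,0,0],[0,0.1,0,0],[0,0.1,0,0],[0,0.1,0,0]]]' -1 6; python3 -m pendant '[[[0,0,0,0],[0,0,0,0]]]' -1 6;python3 -m pendant '[[[0,0,0,0],[0,0,0,0],[0,0,0,0]]]' -1 35; python3 -m pendant '[[[0,0,-0.3,0],[0,0,-1,0],[0,0,-2.5,0],[0,0,-4.5,0],[0,0,-7,0]]]'; python3 - <<'E'
from h import *
shot("side","s24.png",4,(140,110,270,240))
go(653,129,90,91.3)
E
```

```text
clock: 29.85
eef_pos: [489.5, 19.3, 15.5]
eef_rot: [3.141, -0.0, 0.996]
wrist_force: [-0.4, -0.1, 2.0]
finger_gap: 63.9
clock: 30.05
eef_pos: [489.5, 19.3, 15.4]
eef_rot: [3.142, -0.0, 0.996]
wrist_force: [0.8, -0.5, 1.5]
finger_gap: 63.9
clock: 30.35
eef_pos: [489.6, 19.3, 15.4]
eef_rot: [3.141, -0.0, 0.996]
wrist_force: [-0.7, -0.8, 3.8]
finger_gap: 63.8
clock: 30.85
eef_pos: [488.9, 19.3, 85.8]
eef_rot: [-3.14, 0.001, 0.996]
wrist_force: [0.5, 0.2, -2.9]
finger_gap: 63.6
t 30.9 pos [490.9  19.2  90. ] rot [ 3.138e+00 -2.000e-03  9.960e-01] F [2.1 0.9 2.4] gap 63.7 j [-0.04  0.31  1.82  0.    1.01  0.54]
TARGET (653, 129, 90, 91.3) -> shift cm [18.02  7.63  0.07] turn -0.598
```

View pics/s24.png

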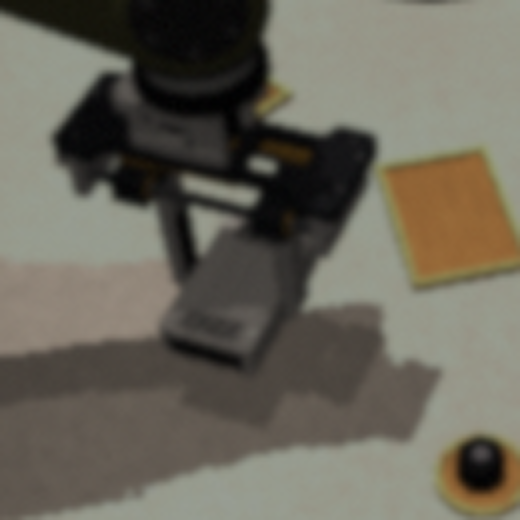

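The supply is held level. Turning it and stopping short of the long tray to see the tray past the part.

```bash
python3 -m pendant '[[[1.6,3.2,-0.5,-0.13],[3.2,6.4,-1,-0.26],[4.8,9.7,-1.5,-0.39],[6.4,13,-1.5,-0.52],[7.2,14.5,-1.5,-0.598]]]'; python3 -m pendant '[[[0,0,0,0],[0,0,0,0],[0,0,0,0],[0,0,0,0]]]'; python3 - <<'E'
from h import *
c=shot("wrist","w25.png",1.5)
for o in find(c,"wrist","long_tray",7): print(*o)
c=shot("top","t25.png")
for o in find(c,"top","long_tray",7): print(*o)
go(653,129,90,91.3)
E
```

```text
clock: 31.4
eef_pos: [652.2, 0.3, 99.7]
eef_rot: [3.141, 0.0, 1.599]
wrist_force: [-1.1, 0.3, -2.8]
finger_gap: 63.9
clock: 31.8
eef_pos: [649.8, 1.0, 100.6]
eef_rot: [3.142, -0.0, 1.593]
wrist_force: [0.8, 0.5, -2.7]
finger_gap: 63.4
0.62 [259.0, 63.0] 12719 rect c (654.6, 119.4) size (90.1, 108.5) ang 0.9 cen [654.7000122070312, 122.80000305175781]
0.86 [171.0, 181.0] 1161 rect c (649.7, 153.0) size (91.7, 82.6) ang 1.2 cen [651.7999877929688, 153.8000030517578]
t 32.0 pos [650.2   0.9 100.6] rot [3.141 0.    1.594] F [ 0.3 -0.6 -1.8] gap 63.9 j [-0.06  0.62  1.32 -0.    1.19 -0.08]
TARGET (653, 129, 90, 91.3) -> shift cm [12.8   0.57  1.06] turn 0.0
```

View pics/w25.png

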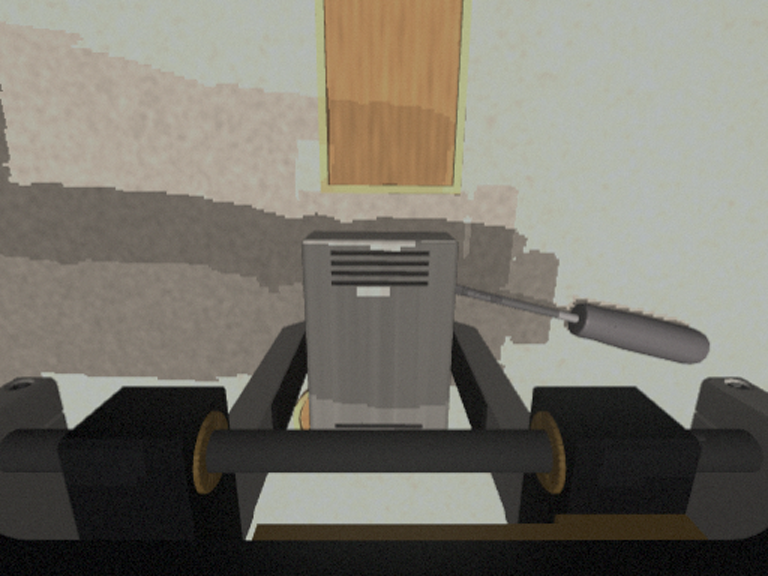

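The long tray's near edge is at row 192, columns 321 to 461. The supply is held square at (380,330). Working out the tray centre from these outer corners.

```bash
python3 - <<'E'
from h import *
c=cams.camera("wrist")
w=world(c,np.array([[321,191],[461,191],[317,3],[468,3]])/1.5,7)[:,:2]
print(w.round(1).tolist())
e=w[1]-w[0]; a=np.arctan2(e[1],e[0]); n=np.array([-np.sin(a),np.cos(a)])
print(np.degrees(a),np.linalg.norm(e),"centre",w[:2].mean(0)+65*n)
for p in (w[2]-w[0],w[3]-w[1]): print(np.degrees(np.arctan2(p[1],p[0])))
st()
print("sup far corners", world(c,np.array([[303,242],[457,242]])/1.5,112)[:,:2])
E
```

```text
[[611.5, 65.5], [701.2, 67.6], [610.7, 170.7], [697.1, 172.7]]
1.3194004366835417 89.74154912630705 centre [654.81801567 131.53960611]
90.42077306783662
92.20313236531304
t 32.05 pos [650.3   0.9 100.5] rot [ 3.141 -0.     1.594] F [ 0.3 -0.4 -2.9] gap 63.9 j [-0.06  0.62  1.32  0.    1.19 -0.08]
sup far corners [[618.51370257  50.67002302]
 [680.03478743  52.08524515]]
```

```bash
python3 -c "
from h import *
go(655,131.3,60,91.3)"; python3 -m pendant '[[[4,0.2,0,0],[8,0.5,0,0],[12,0.7,0.3,0],[13,0.77,1.5,0],[13,0.77,3,0]]]'; python3 -m pendant '[[[0,0,1,0],[0,0,1.5,0],[0,0,1.5,0],[0,0,1.5,0]]]'; python3 - <<'E'
from h import *
shot("side","s26.png",5,(200,90,320,200))
shot("wrist","w26.png",1.5)
go(655,131.3,18.4,91.3)
E
```

```text
t 32.05 pos [650.3   0.9 100.5] rot [ 3.141 -0.     1.594] F [ 0.3 -0.4 -2.9] gap 63.9 j [-0.06  0.62  1.32  0.    1.19 -0.08]
TARGET (655, 131.3, 60, 91.3) -> shift cm [13.03  0.77  4.05] turn 0.0
clock: 32.55
eef_pos: [655.1, 132.4, 70.0]
eef_rot: [3.141, -0.0, 1.596]
wrist_force: [-0.0, -1.0, -3.4]
finger_gap: 63.5
clock: 32.95
eef_pos: [655.3, 130.1, 55.7]
eef_rot: [3.141, -0.0, 1.593]
wrist_force: [0.4, -0.4, -2.2]
finger_gap: 63.8
t 33.05 pos [655.4 130.5  56.1] rot [ 3.141 -0.     1.593] F [-0.4  0.  -3.3] gap 63.9 j [ 0.14  0.71  1.29 -0.    1.14  0.12]
TARGET (655, 131.3, 18.4, 91.3) -> shift cm [ 0.08 -0.05  3.77] turn -0.0
```

View pics/s26.png

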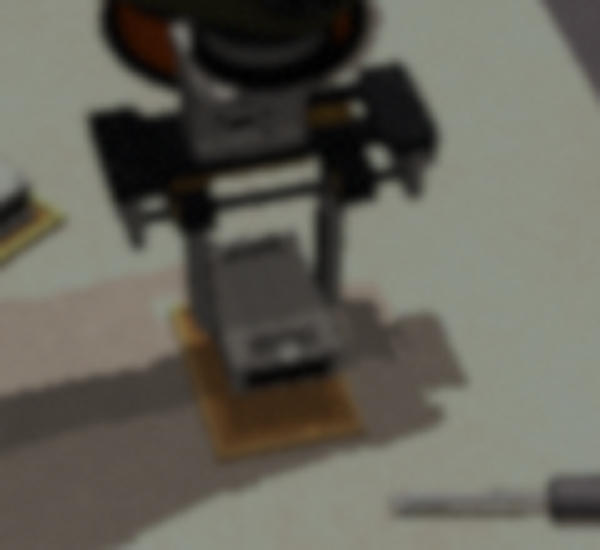

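View pics/w26.png

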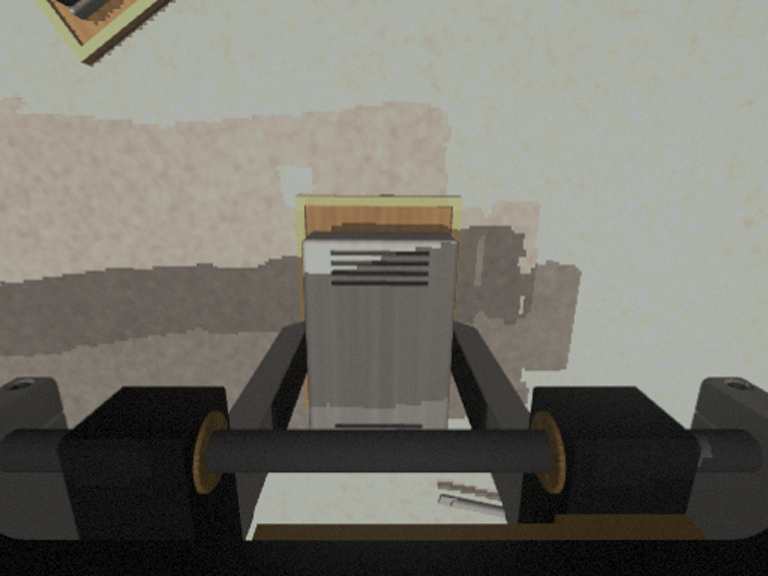

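Laterally aligned, with the tray spanning 297 to 462 and the supply 303 to 457. Checking the lengthwise fit.

```bash
python3 - <<'E'
from h import *
c=cams.camera("wrist")
w=world(c,np.array([[297,196],[462,196]])/1.5,7)[:,:2];print(w, w.mean(0)-65*np.array([-.023,1]))
print(world(c,np.array([[303,242],[457,242]])/1.5,67)[:,:2])
st()
E
```

```text
[[610.06349855 194.53213325]
 [698.28079758 196.5244717 ]] [655.66714806 130.52830248]
[[623.68583404 180.27377042]
 [685.38283271 181.66268286]]
t 33.1 pos [655.4 130.7  56. ] rot [ 3.141 -0.     1.593] F [ 0.4 -0.2 -2.6] gap 63.7 j [ 0.14  0.71  1.29 -0.    1.14  0.12]
```

```bash
python3 -m pendant '[[[0.1,0.03,0.8,0],[0.17,0.05,1.7,0],[0.17,0.05,2.5,0],[0.17,0.05,3.1,0],[0.17,0.05,3.4,0]]]'; python3 -m pendant '[[[0,0,0.05,0],[0,0,0.1,0],[0,0,0.1,0],[0,0,0.1,0]]]'
```

```text
clock: 33.6
eef_pos: [655.1, 132.6, 20.2]
eef_rot: [-3.14, 0.0, 1.594]
wrist_force: [-0.2, 0.3, -2.4]
finger_gap: 63.8
clock: 34.0
eef_pos: [655.7, 132.7, 20.7]
eef_rot: [3.141, -0.0, 1.594]
wrist_force: [0.6, -0.2, -2.5]
finger_gap: 63.6
```

```bash
python3 -m pendant '[[[0,0,0.06,0],[0,0,0.12,0],[0,0,0.18,0],[0,0,0.18,0],[0,0,0.18,0]]]'; python3 -m pendant '[[[0,0,0.03,0],[0,0,0.06,0],[0,0,0.06,0]]]'
```

```text
clock: 34.5
eef_pos: [655.5, 132.7, 18.5]
eef_rot: [-3.142, 0.0, 1.594]
wrist_force: [-0.8, -0.4, -3.3]
finger_gap: 63.9
clock: 34.8
eef_pos: [655.5, 132.7, 18.5]
eef_rot: [3.142, 0.0, 1.594]
wrist_force: [-4.5, -0.6, 6.5]
finger_gap: 63.7
```

Contact at 6.5 N. Releasing.

```bash
python3 -m pendant '[[[0,0,0,0],[0,0,0,0],[0,0,0,0],[0,0,-0.05,0],[0,0,-0.05,0]]]' 0.8; python3 -m pendant '[[[0,0,-0.5,0],[0,0,-2,0],[0,0,-5,0],[0,0,-9,0],[0,0,-13,0]]]' ; python3 -m pendant '[[[-3,0,0,0],[-6,0,0,0],[-8,0,0,0],[-8,0,0,0],[-8,0,0,0]]]'; python3 - <<'E'
from h import *
c=shot("wrist","w27.png",1.5)
for o in find(c,"wrist","supply",29): print(*o)
st()
shot("side","s27.png",1.5)
E
```

```text
clock: 35.3
eef_pos: [655.6, 132.7, 18.5]
eef_rot: [3.141, -0.0, 1.594]
wrist_force: [0.1, -0.2, 1.0]
finger_gap: 84.6
clock: 35.8
eef_pos: [655.4, 132.6, 151.2]
eef_rot: [3.141, -0.0, 1.594]
wrist_force: [0.1, 1.3, 1.3]
finger_gap: 84.7
clock: 36.3
eef_pos: [657.5, 52.8, 149.5]
eef_rot: [3.141, -0.0, 1.593]
wrist_force: [-0.3, 0.2, -0.0]
finger_gap: 84.3
0.93 [254.0, 108.0] 6137 rect c (655.2, 131.8) size (63.4, 103.3) ang 0.8 cen [655.0999755859375, 134.5]
t 36.4 pos [657.4  53.6 149. ] rot [ 3.141 -0.     1.595] F [-0.4  0.1 -0.7] gap 84.4 j [0.03 0.6  1.25 0.   1.3  0.  ]
```

View pics/w27.png

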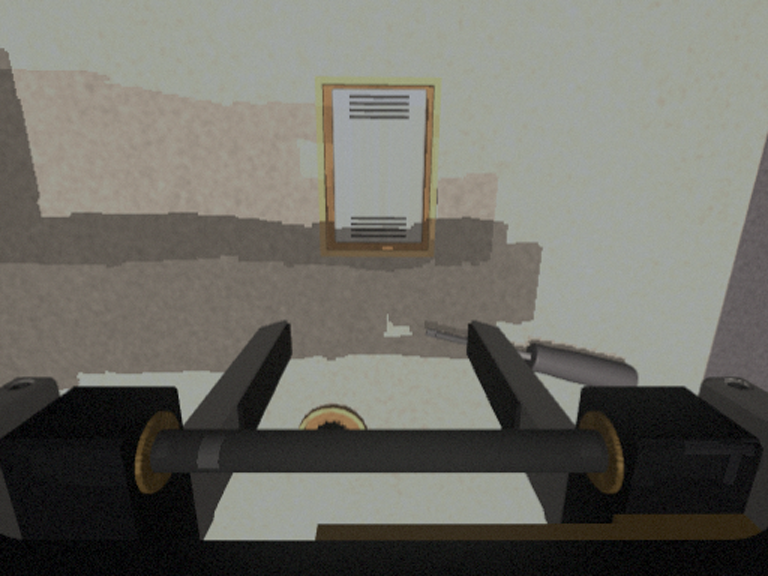

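View pics/s27.png

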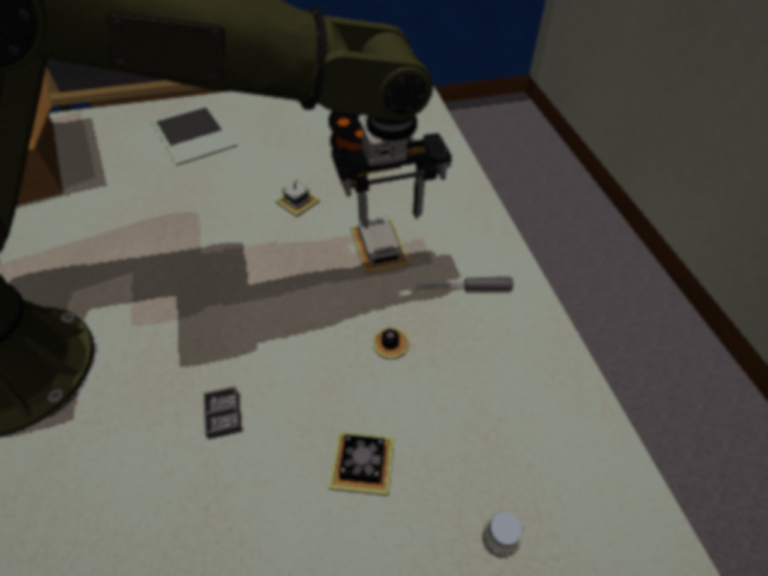

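All four parts are in their trays: the supply at (380,165) in the wrist view, and the motor (296,195), knob (391,340) and fan (361,460) in the side view. The jar (503,535) and the screwdriver haven't moved. The gripper is clear, so I'm handing in.

```bash
python3 - <<'E'
from h import *
c=cams.camera("side")
for n,z in [("glue_jar",30),("screwdriver",10)]: print(n,find(c,"side",n,z)[:1])
st(); print(manip.sign_off())
E
```

```text
glue_jar [(0.89, [334.0, 358.0], 570, 'rect c', (681.6, -451.2), 'size', (57.2, 42.9), 'ang', 31.7, 'cen', [681.0999755859375, -451.29998779296875])]
screwdriver [(0.64, [326.0, 189.0], 281, 'rect c', (830.2, -24.6), 'size', (29.7, 94.8), 'ang', 76.1, 'cen', [830.5, -25.299999237060547])]
t 36.6 pos [657.3  53.4 148.5] rot [-3.142 -0.     1.595] F [-0.4 -0.3 -0.1] gap 84.5 j [0.03 0.6  1.25 0.   1.3  0.  ]
the job is handed in; nothing more can be done
None
```

I took the pile apart in order: knob, motor, fan, then power supply. Each part was lowered to light contact (about 3–7 N), released right way up in its own tray, and the job was handed in at 36.6 s.

- **Parts:** The last pictures show all four inside their rims, with the gripper open and clear of everything. The supply measured (655.2, 131.8), against a tray centre of about (655, 131).
- **Glue jar:** It measured within 1 mm of where it started.
- **Screwdriver:** The network's centre differed by about 22 mm from the first reading, along its length. Both masks were shorter than the 180 mm tool (135 mm, then 95 mm), and the second covered little more than the handle. The handle's direction and place in the picture hadn't changed and the arm never went near it, so I take this as a detection difference. I didn't check it any other way.

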